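# Open the cap hopper's slide gate and pin it

## Robot

A 6-joint arm with a two-finger parallel gripper is mounted at the origin on the work surface. World frame = base frame: x ahead of the robot, y to its left, z up, the work surface at z = 0. Lengths are in m, angles in degrees, forces in N, time in s.
With the tool pointing down it reaches from about 0.3 to 0.85 m from the base axis. Payload 5.4 kg.
Tool frame: the origin (TCP) lies at the very end of the fingers, on their centre line; the grasp point (between the pads) lies 19 mm behind it; x points along the fingers, z is the direction in which the jaws open and shut, and the axes are right-handed (so a half turn about x gives the same grasp; the last joint's range is limited). The gripper opens to 85 mm and grips with 20 to 120 N. Pads are 22 mm wide; open, the fingers measure 114 mm over their backs; the gripper's body (76 mm by 85 mm) begins 54 mm behind the grasp point. The pads swing forward as they close: fully open they stand 13 mm farther back than shut.
Start: joints at [52.592, 9.076, 91.501, -0, 79.423, -12.038], TCP at [0.246, 0.52, 0.231] pointing down, gripper open.
Joint ranges: [-166.64, 166.64], [-54.1, 131.32], [10.49, 154.53], [-73.88, 253.88], [9.74, 151.15], [-171.62, 171.62]. Speed limits (degrees/s): [147.25, 147.25, 180, 180, 180, 180].

## Interface

Orientations are given as a 3x3 rotation matrix whose columns are the frame's x, y, z axes.
In Python, from bench import ctrl gives the robot as it stands.
- The arm moves only by the tool apply_moves, never from a script. Its argument "steps" is a list of rows, each a list of 7 numbers: the turn, a rotation vector about the tool's x, y, z each as a share of 2 pi rad, from -1 to 1, then the shift along the tool's x, y, z each as a share of 0.25 m, from -1 to 1, then the closure, from 0 (fully open) to 1 (shut). A call has 1 to 12 rows; each row is the pose to reach, as a shift and turn from the pose commanded when the call began, along the tool's axes at that moment, turning the shorter way round; what a row does not reach only later rows make up. A row lasts 1/10 s, in which the tool goes at most 50 mm and 8.59 degrees, less where a joint would pass 70% of its speed; a pose out of reach is approached as far as the arm can. A call with a number of a shift or a turn outside -1 to 1 is refused whole. A call with a gripper value outside its range is refused whole. The fingers move at their own pace and stop on an object; "newtons" is the grip in N (left out, the last holds). Time passes only in rows, so rows that repeat a pose let the fingers close. It gives the time, the measured TCP pose, the force and the opening at its end, in the units of the state.
- ctrl.get_obs(): the state, without advancing time (a new reading comes with each control period).
- ctrl.get_image(name): name is "scene" or "top" or "wrist"; returns a dict with "color" (384x512x3 uint8, red, green, blue), "fx", "fy", "cx", "cy" (pixels), "dist_coeffs" ([k1, k2, p1, p2, k3] as OpenCV has them; the pictures are not rectified), "xyz" and "rotation" of the camera in the world; the wrist camera has in their place "T_tool_cam" (4x4, takes a point from camera to tool coordinates, whose origin is the TCP and whose axes are the tool frame's). Camera axes: x right, y down, z forward; pixel columns grow to the right and rows downward; lengths in m; the calibration is good to about 2 mm. A picture is of the moment at which its call begins: read the wrist's pose just before it. There is no depth.
- ctrl.close_job(): hands the job in, once; it reports no verdict.
Trained networks look in a picture, given as the dict that the camera call returned (one of the last four; its "shot" number tells which), for a name from the list of things; names that differ only in an ending like _2 or _b are one class to them, and where a whole thing is asked for, a point or a joint stands for the part that bears it (a point fixed in the world has none). Each returns a list of dicts, best first, with "conf" (0 to 1); they miss things now and then, are a little off and sometimes report something else, mostly with a low value. They report only what shows in the picture. A call takes as long as a camera call. They do not tell look-alikes from the thing itself.
- ctrl.recognise(picture, label): "pixel" ([column, row] in pixels, amid what is visible of it).
- ctrl.masks_of(picture, label): "pixels" (384x512 bool, what is visible of it) and "pixel" ([column, row] in pixels, amid what is visible of it).
The state is a dict: "t": time; "q": joint angles; "joint_vel": joint speeds; "effort": joint torques, N m; "eef_pos": TCP position; "tcp_rot": TCP orientation; "contact_force": force on the tool from outside, world axes, zero at the start; "moment": the same for the moment, N m; "finger_gap": finger opening in m.
Only numpy, scipy, OpenCV 4.12 (cv2) and the standard library are available. Lean on these libraries where they do the work, as an engineer would, in place of code of your own. Each camera call takes 0.05 s, during which the arm holds its last target.

## Task

Pull the stiff slide gate of the tube-cap hopper open until the hole in its lug lines up with the holes of the two bearing blocks, then let go of it. Lock it there with the longer of the two rods: from the side where the rods lie, thread it through block, gate lug and block, and push it gently fully home until its black head rests against the block. Do not ram the rod, and leave the shorter rod and the other things on the bench where they are.

Things in the scene. Friction and masses are not known exactly. Their poses are not given: they have to be found in the camera images.
- dispenser: Tube-cap hopper, fixed: white open bin 140 x 120 mm, top at 152, on a base 160 wide, x -105 to 165, 10 thick. Origin: on the bench under the middle of the bin's front (robot-side) face; x to the back, y left, z up; yaw up to 0.3 rad. Two steel bearing blocks, 30 (x) x 16 (y), up to height 90, at x -70, y -55 and +55; 13 mm holes along y at height 75. The gate slides along x between them.
- entry (a point): Centre of the hole's mouth on the outer face (y -63 in the dispenser) of the right-hand block, where the rod enters. x y z axes as the dispenser's; the rod travels along +y.
- exit (a point): Centre of the hole's mouth on the outer face (y +63) of the left-hand block, 126 mm beyond entry on the same line.
- gate (a joint): Opening of the slide gate in m: 0 shut, 0.075 end stop; grows as it is pulled along the dispenser's -x, towards the robot. Starts 0 to 0.010 open. Its hole lines up with the blocks' at 0.045. Stiff: about 11 N sliding friction plus 25 N per m/s; stays where it is left. Steel plate 80 wide, its top at height 50.
- gate_hole (a point): Centre of the 13 mm hole (along y) in the gate's upright lug, 30 (x) x 14 (y), height 50 to 90, hole at height 75. It rides with the gate, 60 mm behind gate_tab.
- gate_tab (a point): Top centre of the gate's upright pull tab: a steel plate 12 thick (x) x 44 wide (y), from height 50 to 108 mm. Pinch it from above, one finger before and one behind it (39 mm free behind it).
- rod: The longer rod, loose, 95 to 155 g: steel shaft 10 mm thick, 185 long, last 8 mm tapered to 6; black round head 26 in diameter, 12 thick. Origin on the axis at the head's inner face; x along the shaft to the tip; head at x -12 to 0. Starts level, axis 45 above the bench, roughly along +y, in two notched posts (8 long, 32 wide, top at 54) of a grey rest, at x 70 and 135: shaft free at x 0 to 66.
- rod_tip (a point): Tip of the longer rod, on its axis, 185 mm from rod.
- short_rod: The shorter rod, of the same make but with a shaft of only 110 mm, too short for the job; it lies in the other, identical rest (posts at 40 and 105 mm along its shaft). Origin and axes as rod. The two rests swap places.
- reagent: Amber bottle, 64 in diameter, 160 high, standing beyond the rods; bystander. Origin: centre of its underside.
- jar: White jar, 60 in diameter, 80 high, left of the hopper; bystander. Origin: centre of its underside.
- dishes: Two stacked flat culture dishes, 94 in diameter, 28 high, near the robot; bystander. Origin: centre of the underside.
- slide_box: Grey slide box, 85 x 100, 26 high, right of the hopper; bystander. Origin: centre of its underside.
Things that resemble listed ones, but are neither listed nor needed, are in the scene too. Leave any yellow look-alike of the rod alone.

How it is judged:
By the outcome, as a careful person would: the job done as asked, in the order asked, and still so for the second after the job is handed in, with the robot touching nothing.
It also fails if it takes over 67 s, if anything falls off the work surface, if the arm or the gripper's body presses on something with over 40 N, if the wrist force passes 120 N, or if a joint passes its speed limit or range.

## Working session

There is one attempt and no reset: what is moved stays moved. The work goes in short steps, Python scripts to look and compute and a tool call to move; the robot and the scene stay as the last step left them, time stands still between calls to the robot, and variables do not carry over. Pictures are saved under pics/ and viewed, and the job is handed in when it is done.

Besides the shell and the picture viewer there is one more tool, called after ">>>" by a JSON object that holds its "fn" and its "kwargs". apply_moves: Moves the arm, as the interface text tells. Its arguments: {"type":"object","properties":{"steps":{"type":"array"},"newtons":{"type":"number"}},"required":["steps"]}

```bash
ls -la; mkdir -p pics
python3 - <<'E'
from bench import ctrl
import cv2,pickle
o=ctrl.get_obs();print(o)
for n in("scene","top"):
    p=ctrl.get_image(n);cv2.imwrite(f"pics/{n}0.png",p["color"][:,:,::-1]);pickle.dump(p,open(f"pics/{n}0.pkl","wb"))
    print(n,{k:v for k,v in p.items() if k!="color"})
    for l in["dispenser","gate","gate_tab","rod","short_rod","reagent","jar","dishes","slide_box","rod_tip","gate_hole","entry","exit"]:
        try:print(l,[(r["pixel"],round(r["conf"],2)) for r in ctrl.recognise(p,l)])
        except Exception as e:print(l,e)
print(ctrl.get_obs()["t"])
E
```

```text
total 12
drwxr-xr-x  3 agent agent 4096 Dec  7 06:44 .
drwxr-xr-x 23 root  root  4096 Dec  7 06:44 ..
drwxr-xr-x  2 agent agent 4096 Dec  7 06:44 pics
{'t': 0.0, 'q': array([ 5.25901393e+01,  9.11137285e+00,  9.15732805e+01,  9.23194152e-04,
        7.94218225e+01, -1.20382478e+01]), 'joint_vel': array([-0.0552721 , -0.07292646,  0.01271895,  0.03654503,  0.03435007,
        0.09314624]), 'effort': array([-4.77440408e-04, -3.96007705e+01, -3.31428552e+01, -3.97722069e-04,
        8.44424270e-03, -4.02174464e-05]), 'eef_pos': array([0.246027  , 0.51904534, 0.23031974]), 'tcp_rot': array([[-1.14155368e-03, -9.03546194e-01,  4.28489175e-01],
       [-1.46648600e-03,  4.28490506e-01,  9.03545093e-01],
       [-9.99998273e-01,  4.03071855e-04, -1.81418276e-03]]), 'contact_force': array([ 0.11009651, -0.20975109,  0.04743969]), 'moment': array([-8.03908490e-05, -4.27538374e-02, -3.38966542e-02]), 'finger_gap': 0.08535542191395298}
scene {'fx': 409.3842615704456, 'fy': 409.3842615704456, 'cx': 253.86846017754158, 'cy': 188.0992834400008, 'dist_coeffs': array([-0.02710571,  0.        ,  0.  
[... 1068 characters left out ...]
0.46647089, -0.01310754,  1.10974391]), 'rotation': array([[ 0.02468269, -0.99440281,  0.10273174],
       [-0.99952336, -0.02264175,  0.02098577],
       [-0.01854229, -0.10320076, -0.9944877 ]]), 'shot': 2}
dispenser [([199.2, 172.4], 0.72)]
gate [([193.5, 203.6], 0.6)]
gate_tab [([192.2, 199.3], 0.71)]
rod [([431.0, 228.5], 0.84), ([365.1, 196.1], 0.6)]
short_rod [([367.6, 246.1], 0.7), ([300.7, 151.3], 0.47)]
reagent [([340.5, 129.2], 0.98)]
jar [([96.9, 224.5], 0.89)]
dishes [([289.8, 260.8], 0.56)]
slide_box [([298.5, 151.5], 0.98)]
rod_tip [([364.4, 195.1], 0.64), ([433.1, 229.1], 0.49)]
gate_hole [([194.0, 202.6], 0.92)]
entry [([202.5, 174.0], 0.6)]
exit [([198.8, 171.9], 0.96)]
1.4
```

Run:
```python
import cv2
for n in("scene","top"):
    i=cv2.imread(f"pics/{n}0.png");cv2.imwrite(f"pics/{n}0b.png",cv2.resize(i,(800,600),interpolation=cv2.INTER_CUBIC))
```

```text
(no output)
```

View pics/scene0b.png

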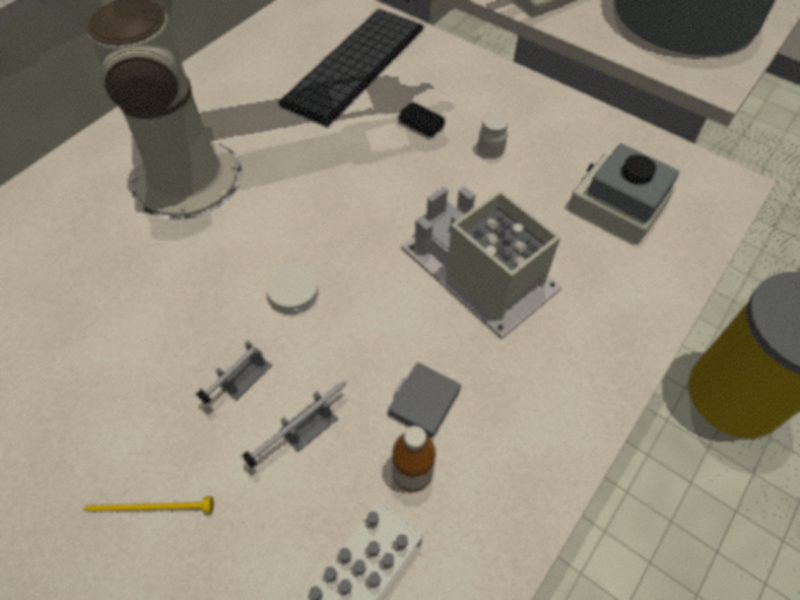

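View pics/top0b.png

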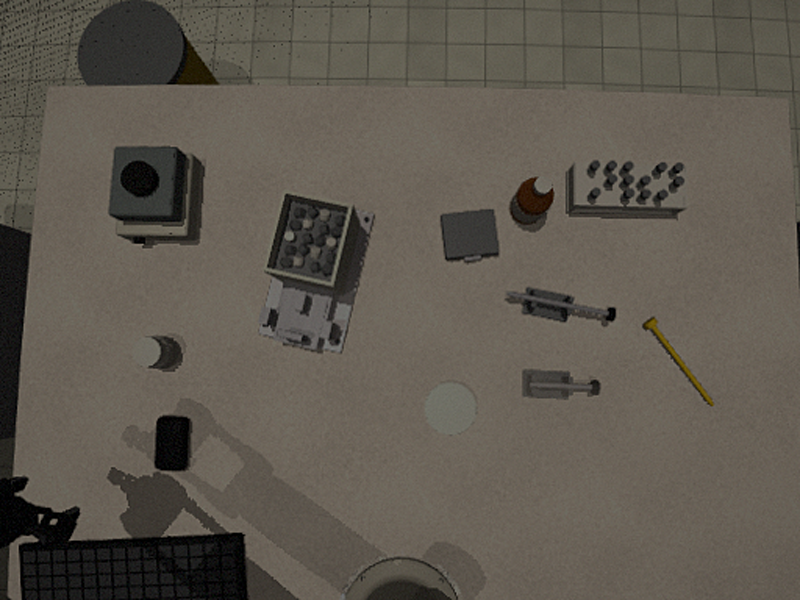

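```bash
cat > h.py <<'E'
import numpy as np,cv2,pickle
def cam(p,obs=None):
    K=np.array([[p["fx"],0,p["cx"]],[0,p["fy"],p["cy"]],[0,0,1.]])
    if "xyz" in p: R,t=np.array(p["rotation"]),np.array(p["xyz"])
    else:
        T=np.array(p["T_tool_cam"]);R0=np.array(obs["tcp_rot"]);R=R0@T[:3,:3];t=R0@T[:3,3]+obs["eef_pos"]
    return K,np.array(p["dist_coeffs"]),R,t
def ray(c,px):
    K,d,R,t=c
    n=cv2.undistortPoints(np.array([[px]],float),K,d)[0,0]
    return t,R@np.array([n[0],n[1],1])
def onz(c,px,z):
    t,v=ray(c,px);return t+v*(z-t[2])/v[2]
def proj(c,X):
    K,d,R,t=c
    X=np.atleast_2d(X);rv=cv2.Rodrigues(R.T)[0]
    return cv2.projectPoints(X.astype(float),rv,-R.T@t,K,d)[0][:,0]
E
python3 - <<'E'
from h import *
c=cam(pickle.load(open("pics/top0.pkl","rb")))
s=lambda x,y:(np.array([x,y])+.5)/1.5625-.5
for n,p,z in[("tip",s(508,295),.045),("headc",s(612,314),.045),("stip",s(530,386),.045),("shead",s(596,388),.045),("bin FL",s(267,273),.152),("bin FR",s(334,287),.152),("bin BL",s(288,195),.152),("bin BR",s(354,207),.152),("base fl",s(259,341),.01),("base fr",s(341,352),.01),("dish",s(451,408),.028),("reag top",s(543,188),.16),("box",s(470,235),.026),("jar",s(148,352),.08)]:
    print(n,onz(c,p,z).round(4))
i=cv2.imread("pics/top0.png")[170:270,150:260];cv2.imwrite("pics/topcrop.png",cv2.resize(i,None,fx=5,fy=5,interpolation=cv2.INTER_CUBIC))
i=cv2.imread("pics/top0.png")[170:270,310:410];cv2.imwrite("pics/topcrop2.png",cv2.resize(i,None,fx=5,fy=5,interpolation=cv2.INTER_CUBIC))
E
```

```text
tip [ 0.5847 -0.1806  0.045 ]
headc [ 0.5547 -0.3682  0.045 ]
stip [ 0.4235 -0.221   0.045 ]
shead [ 0.4224 -0.3385  0.045 ]
bin FL [0.6001 0.2291 0.152 ]
bin FR [0.5795 0.1181 0.152 ]
bin BL [0.7315 0.2006 0.152 ]
bin BR [0.713  0.0901 0.152 ]
base fl [0.4922 0.274  0.01  ]
base fr [0.4759 0.1203 0.01  ]
dish [ 0.3805 -0.0829  0.028 ]
reag top [ 0.7494 -0.2192  0.16  ]
box [ 0.6968 -0.1128  0.026 ]
jar [0.4658 0.453  0.08  ]
```

View pics/topcrop.png

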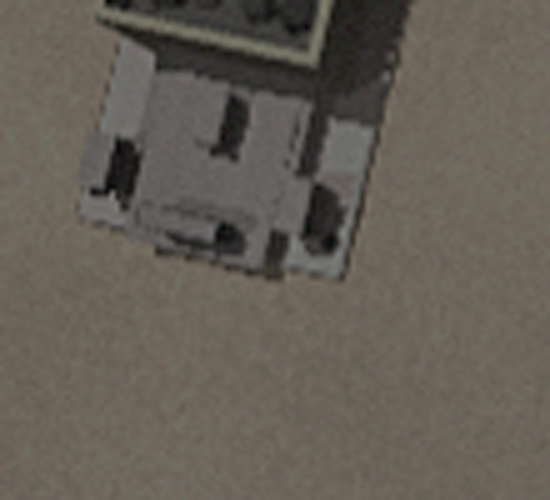

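View pics/topcrop2.png

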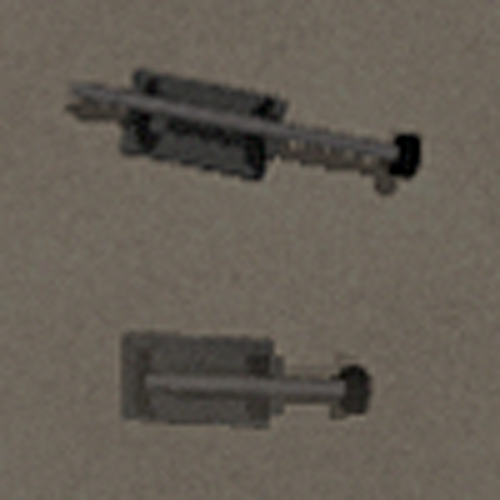

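Run:
```python
from bench import ctrl
import cv2,pickle
p=ctrl.get_image("wrist");cv2.imwrite("pics/w0.png",p["color"][:,:,::-1])
print({k:v for k,v in p.items() if k!="color"},ctrl.get_obs()["t"])
```

```text
{'fx': 330.7395937881307, 'fy': 330.7395937881307, 'cx': 252.79967456229525, 'cy': 194.2883950521556, 'dist_coeffs': array([-0.03903674,  0.        ,  0.        ,  0.        ,  0.        ]), 'T_tool_cam': array([[-3.91050235e-04, -3.27721728e-01,  9.44774214e-01,
        -1.42645725e-01],
       [ 8.21722773e-04, -9.44774073e-01, -3.27721339e-01,
         8.41214493e-02],
       [ 9.99999586e-01,  6.48186981e-04,  6.38750530e-04,
         5.84654403e-04],
       [ 0.00000000e+00,  0.00000000e+00,  0.00000000e+00,
         1.00000000e+00]]), 'shot': 3} 1.45
```

View pics/w0.png

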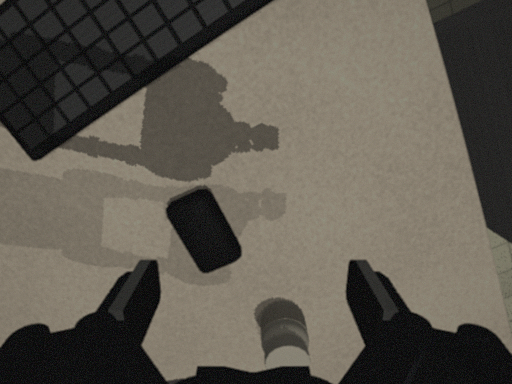

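```bash
cat >> h.py <<'E'
from scipy.spatial.transform import Rotation as Ro
def Rdown(a): # tool x down, jaw z at world angle a (deg)
    a=np.radians(a);z=np.array([np.cos(a),np.sin(a),0]);x=np.array([0,0,-1.]);return np.column_stack([x,np.cross(z,x),z])
def row(p0,R0,p,R):
    rv=Ro.from_matrix(np.array(R0).T@R).as_rotvec()/(2*np.pi);s=np.array(R0).T@(np.array(p)-p0)/.25
    n=max(np.linalg.norm(s)*.25/.05,np.linalg.norm(rv)*360/8.59)
    print("row",rv.round(4),s.round(4),"rows>=",round(n,1));return rv,s
def go(p,a):
    from bench import ctrl
    o=ctrl.get_obs();return row(o["eef_pos"],o["tcp_rot"],p,Rdown(a))
E
python3 - <<'E'
from h import *
go([.373,.355,.222],27.3)
E
```

```text
row [ 0.1037 -0.     -0.    ] [ 0.0372 -0.7396 -0.3777] rows>= 4.3
```

>>> {"fn": "apply_moves", "kwargs": {"steps": [[0.104, 0, 0, 0.037, -0.74, -0.378, 0.5], [0.104, 0, 0, 0.037, -0.74, -0.378, 0.5], [0.104, 0, 0, 0.037, -0.74, -0.378, 0.5], [0.104, 0, 0, 0.037, -0.74, -0.378, 0.5], [0.104, 0, 0, 0.037, -0.74, -0.378, 0.5]]}}

```text
t: 1.95
eef_pos: [0.3757, 0.3512, 0.2219]
tcp_rot: [[0.001, -0.448, 0.894], [-0.001, 0.894, 0.448], [-1.0, -0.002, 0.0]]
contact_force: [-0.5, 0.2, -0.3]
finger_gap: 0.0426
```

Run:
```python
from h import *
go([.50,.19,.215],-10.3)
```

```text
row [1.026e-01 1.000e-04 3.000e-04] [ 0.0291 -0.7992  0.1551] rows>= 4.3
```

>>> {"fn": "apply_moves", "kwargs": {"steps": [[0.103, 0, 0, 0.029, -0.8, 0.155, 0.5], [0.103, 0, 0, 0.029, -0.8, 0.155, 0.5], [0.103, 0, 0, 0.029, -0.8, 0.155, 0.5], [0.103, 0, 0, 0.029, -0.8, 0.155, 0.5], [0.103, 0, 0, 0.029, -0.8, 0.155, 0.5], [0.103, 0, 0, 0.029, -0.8, 0.155, 0.5]]}}

```text
t: 2.55
eef_pos: [0.4997, 0.1933, 0.2147]
tcp_rot: [[-0.0, 0.175, 0.985], [0.0, 0.985, -0.175], [-1.0, 0.0, -0.0]]
contact_force: [-0.0, -0.1, 0.6]
finger_gap: 0.0428
```

```bash
cat > shot.py <<'E'
import sys;from h import *;from bench import ctrl
n=sys.argv[1];name=sys.argv[2] if len(sys.argv)>2 else "wrist"
o=ctrl.get_obs();p=ctrl.get_image(name);pickle.dump((p,o),open(f"pics/{n}.pkl","wb"))
cv2.imwrite(f"pics/{n}.png",cv2.resize(p["color"][:,:,::-1],(800,600),interpolation=cv2.INTER_CUBIC));print(o["t"],o["eef_pos"],o["contact_force"].round(1),o["finger_gap"])
E
python3 shot.py w1
```

```text
2.55 [0.49967498 0.19330901 0.21469722] [-0.  -0.1  0.6] 0.04279151081852537
```

View pics/w1.png

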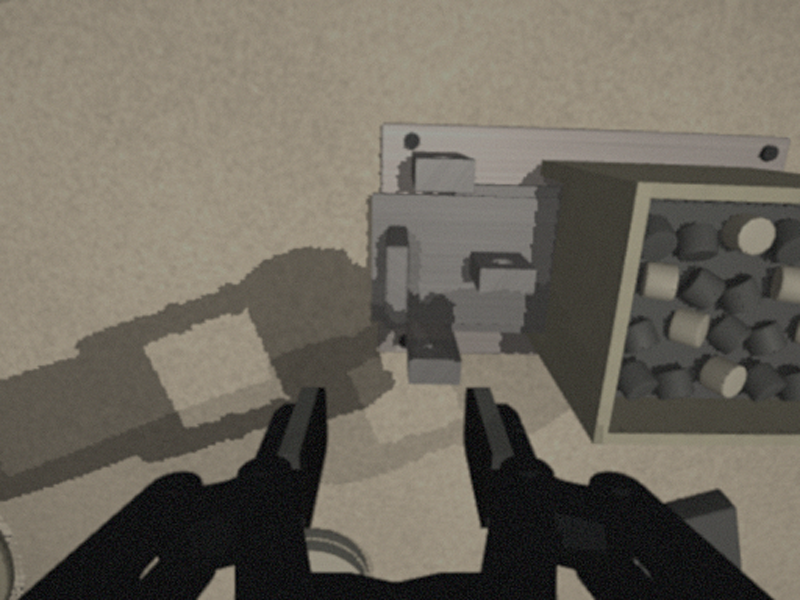

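Run:
```python
from h import *
p,o=pickle.load(open("pics/w1.pkl","rb"))
i=p["color"][70:260,230:360,::-1]
i=np.clip(i.astype(float)*1.5,0,255).astype(np.uint8)
# two crops scaled x8
a=cv2.resize(i[0:75],None,fx=6,fy=6,interpolation=cv2.INTER_CUBIC);b=cv2.resize(i[75:190],None,fx=5,fy=5,interpolation=cv2.INTER_CUBIC)
print(a.shape,b.shape)
a=cv2.resize(i[0:100],None,fx=6,fy=6,interpolation=cv2.INTER_CUBIC)
b=cv2.resize(i[90:190],None,fx=6,fy=6,interpolation=cv2.INTER_CUBIC)
cv2.imwrite("pics/ca.png",a);cv2.imwrite("pics/cb.png",b)
```

```text
(450, 780, 3) (575, 650, 3)
```

View pics/ca.png

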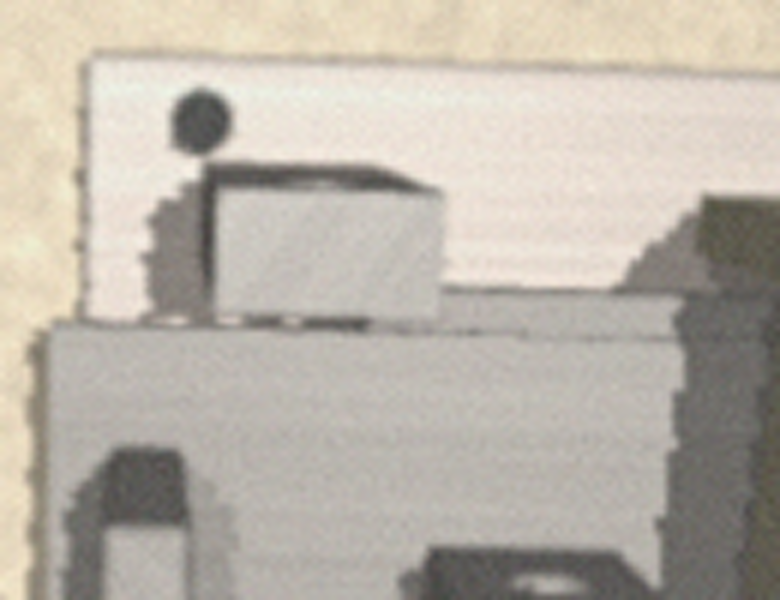

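View pics/cb.png

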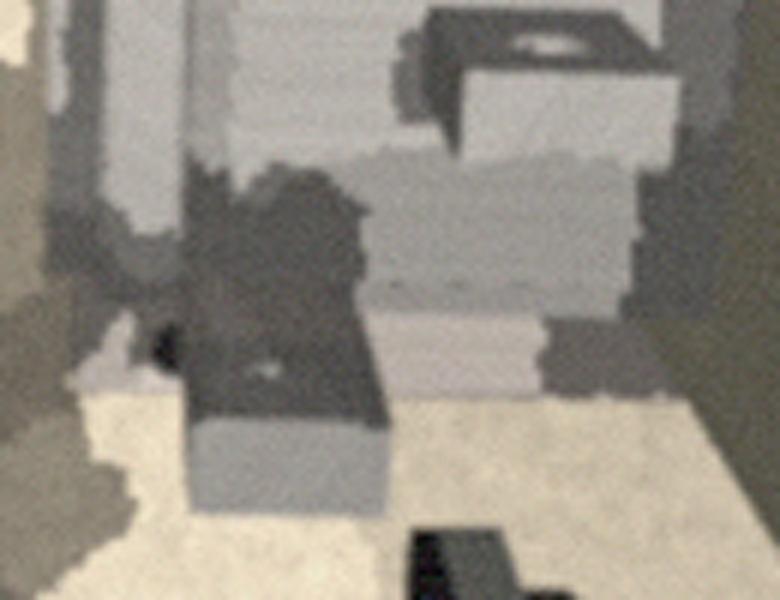

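```bash
cat > fit.py <<'E'
from h import *
from scipy.optimize import least_squares
p,o=pickle.load(open("pics/w1.pkl","rb"));c=cam(p,o)
A=np.array([230,70]);B=np.array([230,160]);f=lambda off,x,y:off+(np.array([x,y])+.5)/6-.5
obs=[(f(A,214,188),(-85,63,90),0),(f(A,442,190),(-55,63,90),0),(f(A,440,318),(-55,47,90),0),(f(A,214,318),(-85,47,90),0),
(f(B,187,418),(-85,-47,90),0),(f(B,390,427),(-55,-47,90),0),(f(B,386,515),(-55,-63,90),0),(f(B,191,510),(-85,-63,90),0),
(f(A,90,55),(-105,80,10),0),
(f(B,464,72),(-40,7,90),1),(f(B,682,76),(-10,7,90),1),(f(B,672,166),(-10,-7,90),1),(f(B,458,160),(-40,-7,90),1),
(f(A,103,526),(-91,22,108),1),(f(A,188,526),(-79,22,108),1)]
def model(v):
    x,y,a,g,dx=v[:5]
    P=[]
    R=np.array([[np.cos(a),-np.sin(a)],[np.sin(a),np.cos(a)]])
    for px,q,m in obs:
        q=np.array(q,float)/1000
        if m:q[0]-=g
        P.append([*(R@q[:2]+[x,y]),q[2]])
    return np.array(P)+[0,0,dx]
pix=np.array([b[0] for b in obs])
for zf in(0,1):
    def r(v):
        v=v.copy();v[4]*=zf
        return (proj(c,model(v))-pix).ravel()
    s=least_squares(r,[.59,.17,-.18,.005,0]);print(s.x.round(4),"rms",np.sqrt(np.mean(s.fun**2)));print(s.fun.reshape(-1,2).round(1).tolist())
E
python3 fit.py
```

```text
[ 0.5934  0.1816 -0.1967  0.0083  0.    ] rms 0.5847069393685103
[[0.4, 0.0], [0.7, 0.6], [-0.3, -0.0], [-0.3, -0.9], [0.7, -0.1], [0.5, -0.9], [0.1, 0.5], [-0.6, 0.7], [-1.5, -0.6], [0.4, -0.4], [-0.4, -0.2], [-0.5, 0.6], [0.1, 0.9], [-0.6, -0.2], [0.9, 0.1]]
[ 0.5934  0.1815 -0.1967  0.0082 -0.0007] rms 0.5761905223284849
[[0.5, 0.2], [0.6, 0.8], [-0.4, 0.1], [-0.2, -0.8], [0.7, -0.2], [0.5, -1.1], [0.0, 0.3], [-0.5, 0.5], [-1.4, -0.4], [0.3, -0.4], [-0.5, -0.3], [-0.6, 0.6], [0.1, 0.8], [-0.4, -0.2], [1.0, 0.1]]
```

Run:
```python
from h import *
go([.502,.1998,.072],-11.27)
```

```text
row [ 0.0038 -0.0001 -0.    ] [0.5707 0.0234 0.0086] rows>= 2.9
```

>>> {"fn": "apply_moves", "kwargs": {"steps": [[0.0038, 0, 0, 0.15, 0.024, 0.009, 0.5], [0.0038, 0, 0, 0.25, 0.024, 0.009, 0.5], [0.0038, 0, 0, 0.35, 0.024, 0.009, 0.5], [0.0038, 0, 0, 0.45, 0.024, 0.009, 0.5], [0.0038, 0, 0, 0.57, 0.024, 0.009, 0.5], [0.0038, 0, 0, 0.57, 0.024, 0.009, 0.5]]}}

```text
t: 3.2
eef_pos: [0.4977, 0.2008, 0.0683]
tcp_rot: [[-0.009, 0.192, 0.981], [-0.001, 0.981, -0.192], [-1.0, -0.003, -0.008]]
contact_force: [-0.0, 0.2, -0.4]
finger_gap: 0.0425
```

```bash
python3 shot.py w2
```

```text
3.2 [0.49774446 0.20081698 0.0682907 ] [-0.   0.2 -0.4] 0.04251418290691397
```

View pics/w2.png

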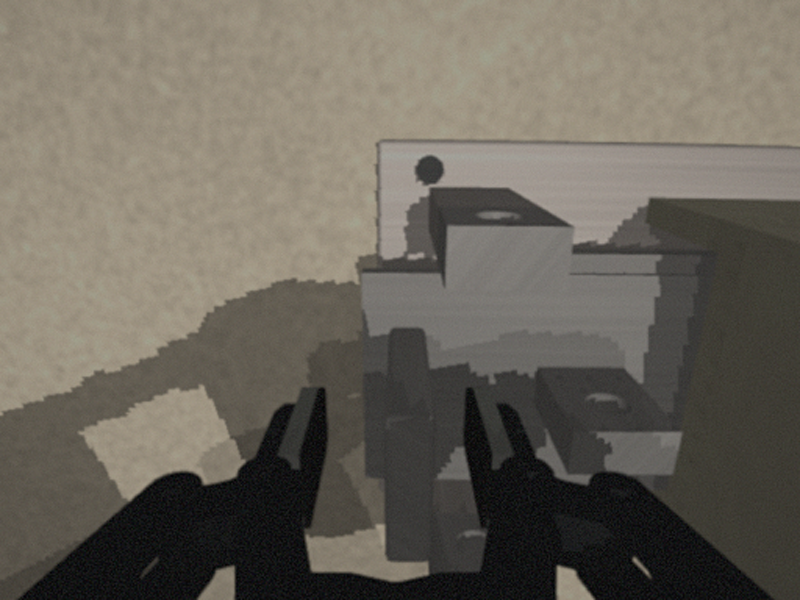

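>>> {"fn": "apply_moves", "kwargs": {"steps": [[0, 0, 0, 0, 0, 0, 0.5], [0, 0, 0, 0, 0, 0, 0.6]], "newtons": 60}}

```text
t: 3.45
eef_pos: [0.5035, 0.2008, 0.0744]
tcp_rot: [[0.004, 0.194, 0.981], [0.001, 0.981, -0.194], [-1.0, 0.001, 0.003]]
contact_force: [-0.1, 1.3, 0.2]
finger_gap: 0.0342
```

>>> {"fn": "apply_moves", "kwargs": {"steps": [[0, 0, 0, 0, 0, 0, 0.8], [0, 0, 0, 0, 0, 0, 1], [0, 0, 0, 0, 0, 0, 1], [0, 0, 0, 0, 0, 0, 1], [0, 0, 0, 0, 0, 0, 1], [0, 0, 0, 0, 0, 0, 1]], "newtons": 60}}

```text
t: 4.05
eef_pos: [0.5023, 0.2006, 0.0737]
tcp_rot: [[0.0, 0.195, 0.981], [0.001, 0.981, -0.195], [-1.0, 0.001, 0.0]]
contact_force: [-4.7, 1.6, 7.4]
finger_gap: 0.0111
```

```bash
python3 shot.py w3
```

```text
4.05 [0.50230894 0.20060877 0.07371793] [-4.7  1.6  7.4] 0.011093415783652121
```

View pics/w3.png

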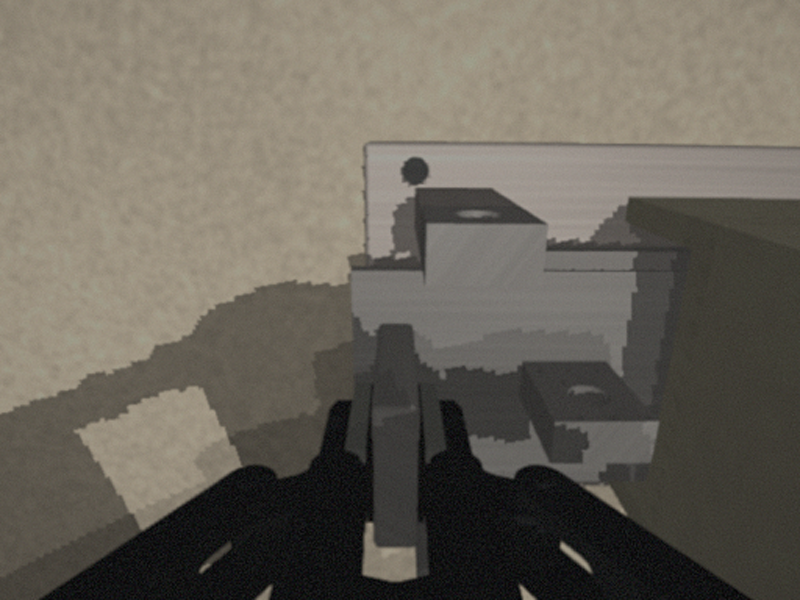

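>>> {"fn": "apply_moves", "kwargs": {"steps": [[0, 0, 0, 0, 0, -0.015, 1], [0, 0, 0, 0, 0, -0.03, 1], [0, 0, 0, 0, 0, -0.05, 1], [0, 0, 0, 0, 0, -0.07, 1], [0, 0, 0, 0, 0, -0.09, 1], [0, 0, 0, 0, 0, -0.11, 1], [0, 0, 0, 0, 0, -0.13, 1], [0, 0, 0, 0, 0, -0.148, 1], [0, 0, 0, 0, 0, -0.148, 1], [0, 0, 0, 0, 0, -0.148, 1], [0, 0, 0, 0, 0, -0.148, 1]]}}

```text
t: 5.2
eef_pos: [0.4688, 0.2074, 0.0738]
tcp_rot: [[0.007, 0.196, 0.981], [0.001, 0.981, -0.196], [-1.0, 0.002, 0.006]]
contact_force: [7.5, -0.1, -2.7]
finger_gap: 0.0112
```

```bash
python3 shot.py w4
```

```text
5.2 [0.46875109 0.20740485 0.07375753] [ 7.5 -0.1 -2.7] 0.011168195562335524
```

View pics/w4.png

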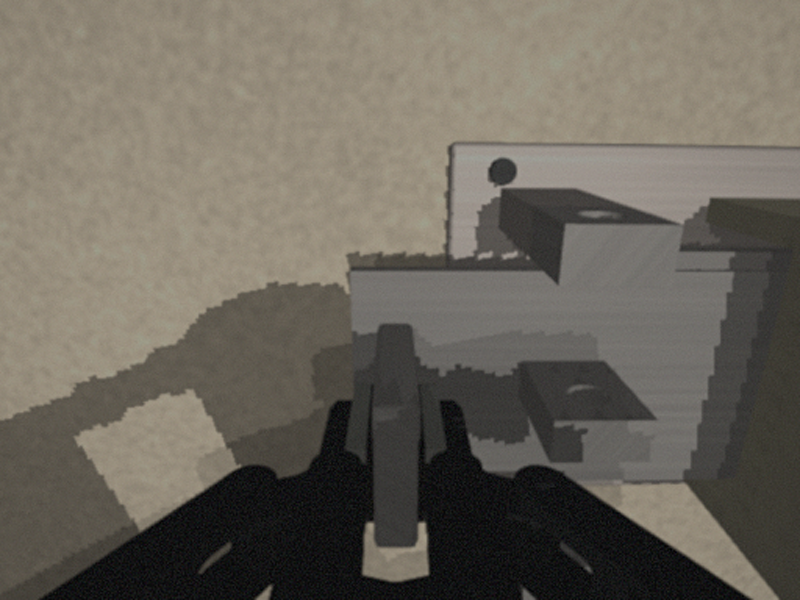

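>>> {"fn": "apply_moves", "kwargs": {"steps": [[0, 0, 0, 0, 0, -0.006, 1], [0, 0, 0, 0, 0, -0.0115, 1], [0, 0, 0, 0, 0, -0.0115, 1]]}}

```text
t: 5.55
eef_pos: [0.4664, 0.2079, 0.0738]
tcp_rot: [[0.008, 0.196, 0.981], [0.001, 0.981, -0.196], [-1.0, 0.002, 0.008]]
contact_force: [9.6, 0.5, -4.3]
finger_gap: 0.0115
```

Run:
```python
from h import *
from bench import ctrl
o=ctrl.get_obs();d=o["eef_pos"][:2]-[.5934,.1816];a=-.1967
print(o["contact_force"],d@[np.cos(a),np.sin(a)],d@[-np.sin(a),np.cos(a)])
```

```text
[ 9.56315656  0.45687583 -4.28977987] -0.12968314725344524 0.0009825510239301755
```

>>> {"fn": "apply_moves", "kwargs": {"steps": [[0, 0, 0, 0, 0, 0, 0.5], [0, 0, 0, 0, 0, 0, 0.5], [0, 0, 0, 0, 0, 0, 0.5], [0, 0, 0, -0.1, 0, 0, 0.5], [0, 0, 0, -0.25, 0, 0, 0.5], [0, 0, 0, -0.4, 0, 0.06, 0.5], [0, 0, 0, -0.5, 0, 0.12, 0.5], [0, 0, 0, -0.5, 0, 0.12, 0.5], [0, 0, 0, -0.5, 0, 0.12, 0.5], [0, 0, 0, -0.5, 0, 0.12, 0.5]]}}

```text
t: 6.55
eef_pos: [0.4909, 0.2021, 0.1955]
tcp_rot: [[-0.003, 0.195, 0.981], [-0.0, 0.981, -0.195], [-1.0, -0.001, -0.003]]
contact_force: [-0.4, 0.7, 0.1]
finger_gap: 0.0426
```

```bash
python3 shot.py w5;  python3 - <<'E'
from h import *
p,o=pickle.load(open("pics/w5.pkl","rb"))
i=np.clip(p["color"][80:260,230:360,::-1].astype(float)*1.5,0,255).astype(np.uint8)
cv2.imwrite("pics/ca5.png",cv2.resize(i[:100],None,fx=6,fy=6,interpolation=cv2.INTER_CUBIC));cv2.imwrite("pics/cb5.png",cv2.resize(i[80:],None,fx=6,fy=6,interpolation=cv2.INTER_CUBIC))
E
```

```text
6.55 [0.49093042 0.20208403 0.19552149] [-0.4  0.7  0.1] 0.042574627516864326
```

View pics/w5.png

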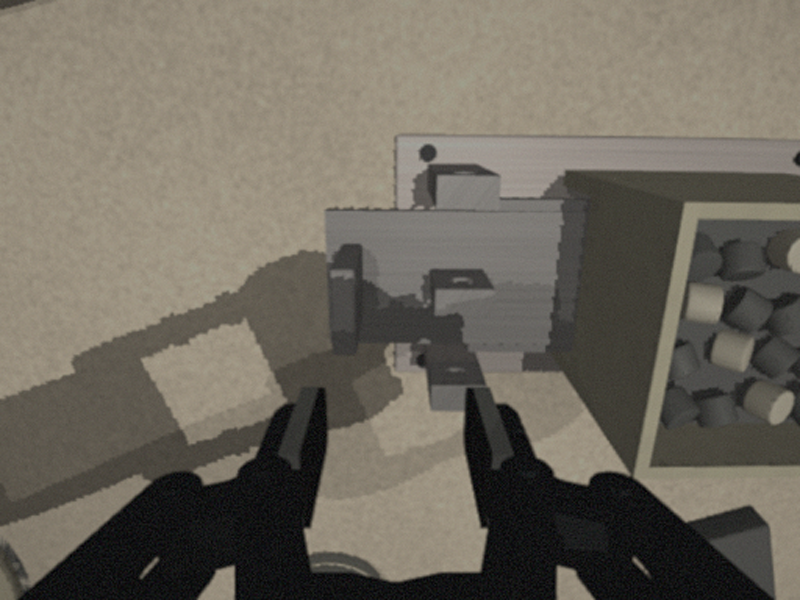

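View pics/ca5.png

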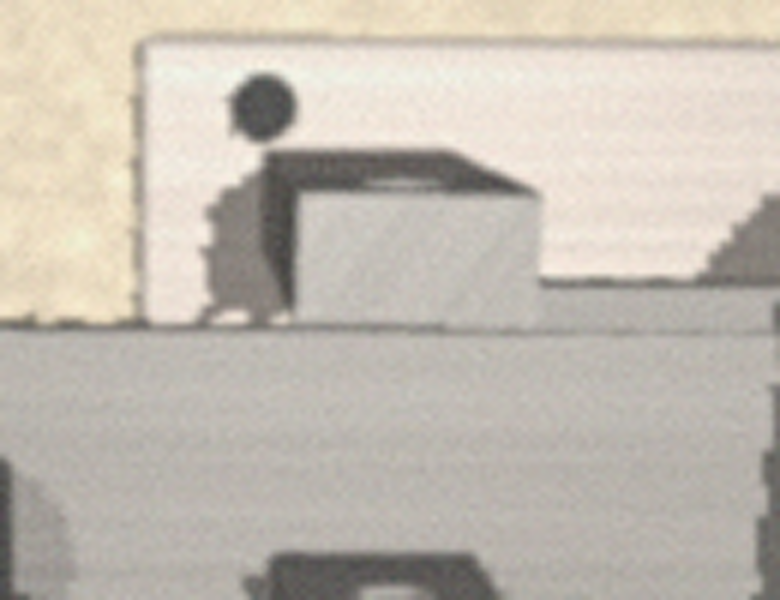

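View pics/cb5.png

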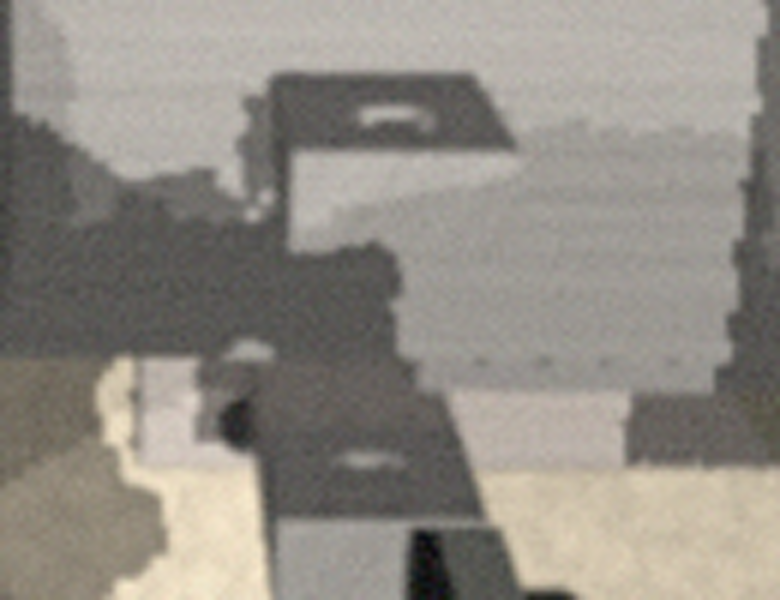

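```bash
sed -e 's/w1.pkl/w5.pkl/; s/A=np.array(\[230,70\])/A=np.array([230,80])/' fit.py | python3 -c "
import sys,re
s=sys.stdin.read()
a=s.index('obs=[');b=s.index('def model')
s=s[:a]+'''obs=[(f(A,297,195),(-85,63,90),0),(f(A,541,195),(-55,63,90),0),(f(A,297,323),(-85,47,90),0),(f(B,274,519),(-85,-47,90),0),(f(B,494,524),(-55,-47,90),0),(f(A,145,40),(-105,80,10),0),
(f(B,290,150),(-40,7,90),1),(f(B,517,152),(-10,7,90),1)]
'''+s[b:]
s=s.replace('for zf in(0,1)','for zf in(0,)')
exec(s)
"
```

```text
[ 0.5936  0.1813 -0.1986  0.0448  0.    ] rms 0.4661240385626134
[[0.5, -0.1], [0.7, 0.1], [-0.1, 0.4], [0.4, 0.1], [-0.6, -0.6], [-1.1, -0.4], [-0.1, 0.3], [0.1, 0.1]]
```

Run:
```python
from h import *
from bench import ctrl
o=ctrl.get_obs()
p1=[.53,-.04,.2];p2=[.566,-.285,.2]
row(o["eef_pos"],o["tcp_rot"],p1,Rdown(-10));row(p1,Rdown(-10),p2,Rdown(-9.1))
```

```text
row [-0.0034 -0.0006  0.0002] [-0.0186 -0.9193  0.3422] rows>= 4.9
row [-0.0025  0.      0.    ] [ 0.     -0.9401  0.312 ] rows>= 5.0
```

>>> {"fn": "apply_moves", "kwargs": {"steps": [[-0.0034, 0, 0, -0.02, -0.15, 0.056, 0.5], [-0.0034, 0, 0, -0.02, -0.34, 0.127, 0.5], [-0.0034, 0, 0, -0.02, -0.53, 0.197, 0.5], [-0.0034, 0, 0, -0.02, -0.72, 0.268, 0.5], [-0.0034, 0, 0, -0.02, -0.92, 0.342, 0.5]]}}

```text
t: 7.1
eef_pos: [0.5295, -0.0362, 0.2009]
tcp_rot: [[-0.002, 0.174, 0.985], [0.001, 0.985, -0.174], [-1.0, 0.0, -0.002]]
contact_force: [0.3, 0.5, -0.8]
finger_gap: 0.0427
```

>>> {"fn": "apply_moves", "kwargs": {"steps": [[-0.0025, 0, 0, 0, -0.19, 0.062, 0.5], [-0.0025, 0, 0, 0, -0.38, 0.125, 0.5], [-0.0025, 0, 0, 0, -0.56, 0.187, 0.5], [-0.0025, 0, 0, 0, -0.75, 0.25, 0.5], [-0.0025, 0, 0, 0, -0.94, 0.312, 0.5], [-0.0025, 0, 0, 0, -0.94, 0.312, 0.5], [-0.0025, 0, 0, 0, -0.94, 0.312, 0.5]]}}

```text
t: 7.8
eef_pos: [0.5655, -0.28, 0.2004]
tcp_rot: [[-0.003, 0.16, 0.987], [0.002, 0.987, -0.16], [-1.0, 0.002, -0.003]]
contact_force: [-0.3, 1.0, 0.1]
finger_gap: 0.0426
```

```bash
python3 shot.py w6
```

```text
7.8 [ 0.56545063 -0.28003485  0.20035927] [-0.3  1.   0.1] 0.04262590582359109
```

View pics/w6.png

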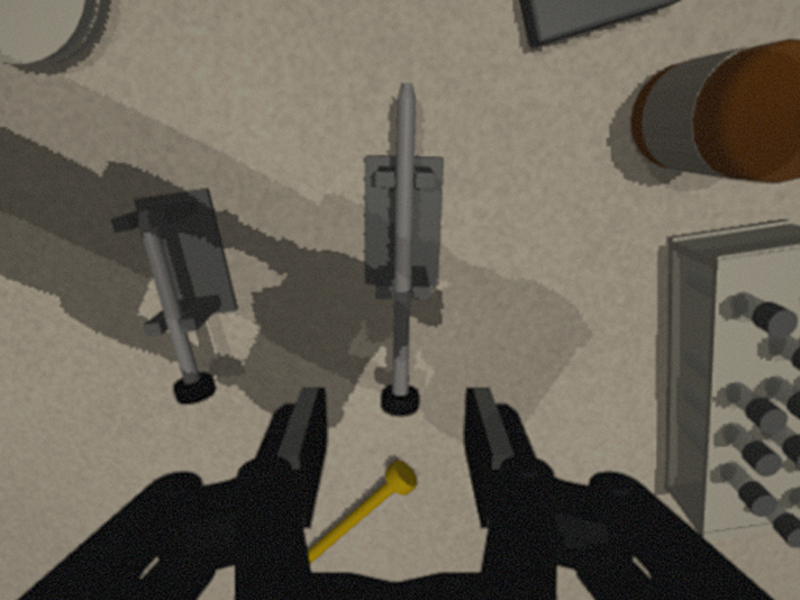

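Run:
```python
from h import *
p,o=pickle.load(open("pics/w6.pkl","rb"));c=cam(p,o)
i=np.clip(p["color"][45:270,220:295,::-1].astype(float)*1.5,0,255).astype(np.uint8)
cv2.imwrite("pics/c6.png",np.hstack([cv2.resize(i[:112],None,fx=5,fy=5,interpolation=cv2.INTER_CUBIC),cv2.resize(i[112:224],None,fx=5,fy=5,interpolation=cv2.INTER_CUBIC)]))
for n,px,z in[("tip",(406.5,83),.045),("sh1",(405.5,130),.045),("sh2",(402.5,285),.045),("sh3",(400.5,370),.045),("headin top",(400,388),.05)]:
    print(n,onz(c,(np.array(px)+.5)*.64-.5,z).round(4))
```

```text
tip [ 0.5888 -0.1752  0.045 ]
sh1 [ 0.5845 -0.199   0.045 ]
sh2 [ 0.5691 -0.2865  0.045 ]
sh3 [ 0.559  -0.3423  0.045 ]
headin top [ 0.5571 -0.3523  0.05  ]
```

View pics/c6.png

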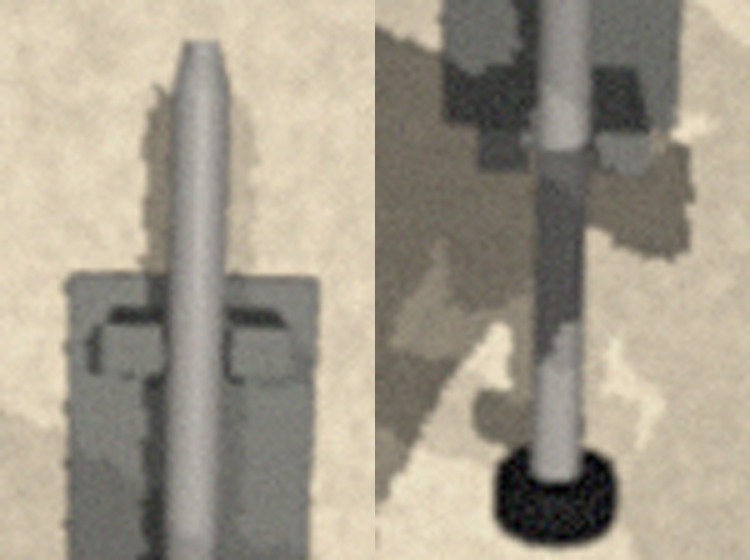

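Run:
```python
from h import *
go([.5647,-.310,.026],-10.1)
```

```text
row [ 0.0027 -0.0004 -0.0003] [ 0.6988 -0.1246  0.0176] rows>= 3.6
```

>>> {"fn": "apply_moves", "kwargs": {"steps": [[0.0027, 0, 0, 0.15, -0.125, 0.018, 0.5], [0.0027, 0, 0, 0.3, -0.125, 0.018, 0.5], [0.0027, 0, 0, 0.45, -0.125, 0.018, 0.5], [0.0027, 0, 0, 0.45, -0.125, 0.018, 0.5], [0.0027, 0, 0, 0.45, -0.125, 0.018, 0.5]]}}

```text
t: 8.35
eef_pos: [0.5658, -0.3098, 0.0899]
tcp_rot: [[-0.001, 0.174, 0.985], [0.001, 0.985, -0.174], [-1.0, 0.001, -0.001]]
contact_force: [0.2, 0.2, 0.5]
finger_gap: 0.0428
```

```bash
python3 - <<'E'
from h import *
go([.5647,-.310,.026],-10.1)
E
python3 shot.py w7
```

```text
row [ 0.0003 -0.0002 -0.0001] [ 0.2556 -0.002  -0.0039] rows>= 1.3
8.35 [ 0.56583356 -0.30975359  0.0898991 ] [0.2 0.2 0.5] 0.04282268202395069
```

View pics/w7.png

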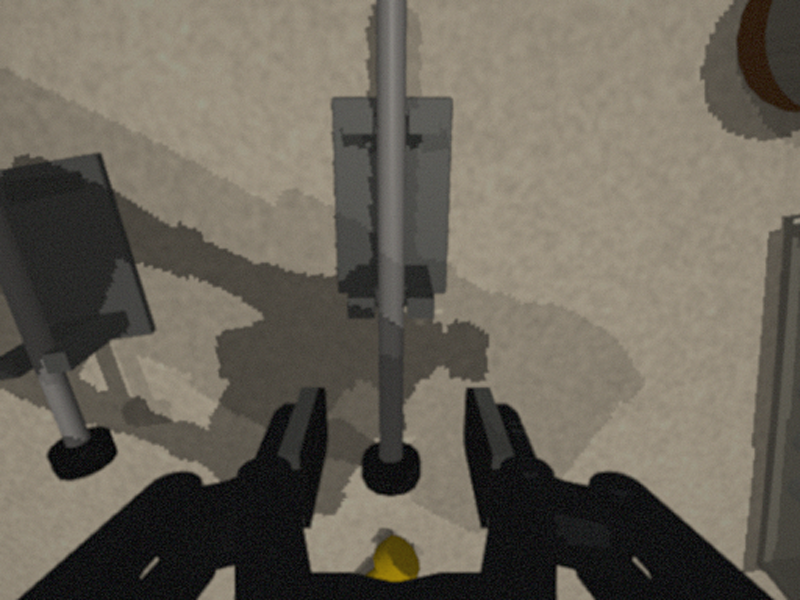

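>>> {"fn": "apply_moves", "kwargs": {"steps": [[0, 0, 0, 0.09, 0, -0.004, 0.5], [0, 0, 0, 0.18, 0, -0.004, 0.5], [0, 0, 0, 0.256, 0, -0.004, 0.5], [0, 0, 0, 0.256, 0, -0.004, 0.6], [0, 0, 0, 0.256, 0, -0.004, 0.7], [0, 0, 0, 0.256, 0, -0.004, 0.7]], "newtons": 50}}

```text
t: 9.0
eef_pos: [0.5666, -0.3124, 0.0287]
tcp_rot: [[0.004, 0.175, 0.985], [-0.003, 0.985, -0.175], [-1.0, -0.002, 0.004]]
contact_force: [-0.2, 0.2, 0.3]
finger_gap: 0.0255
```

>>> {"fn": "apply_moves", "kwargs": {"steps": [[0, 0, 0, 0, 0, 0, 0.8], [0, 0, 0, 0, 0, 0, 0.9], [0, 0, 0, 0, 0, 0, 1], [0, 0, 0, 0, 0, 0, 1], [0, 0, 0, 0, 0, 0, 1]]}}

```text
t: 9.5
eef_pos: [0.5651, -0.3118, 0.0271]
tcp_rot: [[0.0, 0.175, 0.985], [-0.001, 0.985, -0.175], [-1.0, -0.001, 0.0]]
contact_force: [-2.8, 1.3, 6.2]
finger_gap: 0.0078
```

>>> {"fn": "apply_moves", "kwargs": {"steps": [[0, 0, 0, -0.03, 0, 0, 1], [0, 0, 0, -0.1, 0, 0, 1], [0, 0, 0, -0.2, 0, 0, 1], [0, 0, 0, -0.3, 0, 0, 1], [0, 0, 0, -0.4, 0, 0, 1], [0, 0, 0, -0.4, 0, 0, 1], [0, 0, 0, -0.4, 0, 0, 1]]}}

```text
t: 10.2
eef_pos: [0.5652, -0.3114, 0.1264]
tcp_rot: [[0.001, 0.175, 0.984], [-0.001, 0.984, -0.175], [-1.0, -0.001, 0.001]]
contact_force: [-0.2, 0.5, -2.3]
finger_gap: 0.0083
```

```bash
python3 shot.py w8;python3 shot.py s8 scene
```

```text
10.2 [ 0.56520129 -0.31137186  0.12640965] [-0.2  0.5 -2.3] 0.008255727426385941
10.25 [ 0.5644343  -0.31075193  0.12486699] [-0.2  0.2 -2.2] 0.008474321930049922
```

View pics/w8.png

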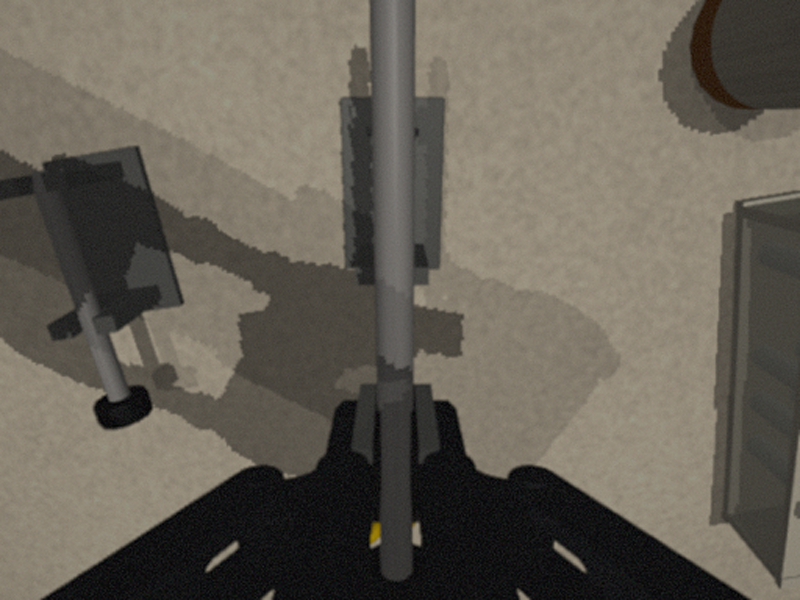

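View pics/s8.png

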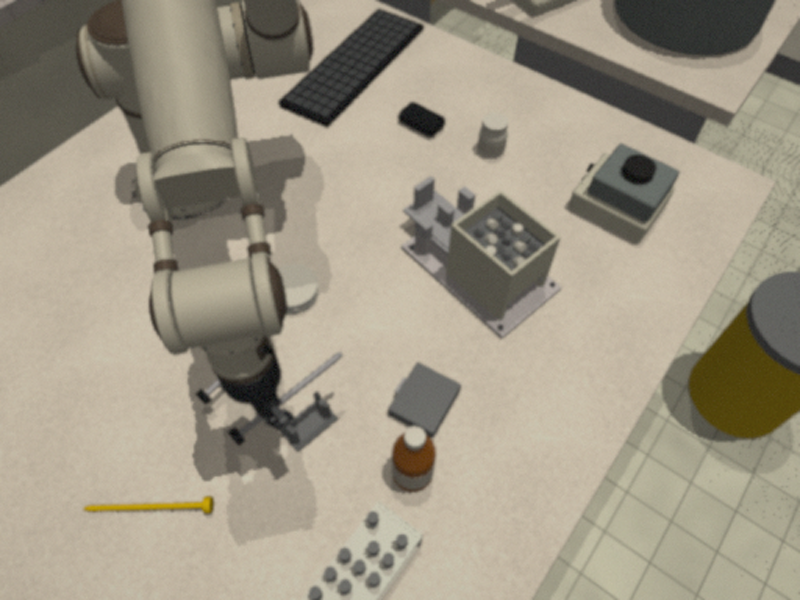

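```bash
cat > rodchk.py <<'E'
import sys
from h import *
n,wn,s,hold=sys.argv[1],sys.argv[2],float(sys.argv[3]),.019
def pts(o,pitch=0):
    R=np.array(o["tcp_rot"]);g=o["eef_pos"]-R[:,0]*hold
    d=R[:,1]*np.cos(np.radians(pitch))-R[:,0]*np.sin(np.radians(pitch))
    return np.array([g+d*(.185-s),g+d*(-s),g-d*(s+.012)])
for f in(n,wn):
    p,o=pickle.load(open(f"pics/{f}.pkl","rb"));c=cam(p,o)
    for a in(-2,0,2):print(f,a,((proj(c,pts(o,a))+.5)/.64-.5).round(1).tolist())
E
python3 rodchk.py s8 w8 .0464
python3 - <<'E'
from h import *
p,o=pickle.load(open("pics/s8.pkl","rb"))
i=np.clip(p["color"][215:295,140:230,::-1].astype(float)*1.2,0,255).astype(np.uint8)
cv2.imwrite("pics/c8.png",cv2.resize(i,None,fx=7,fy=7,interpolation=cv2.INTER_CUBIC))
E
```

```text
s8 -2 [[341.9, 354.3], [239.1, 432.3], [231.9, 437.8]]
s8 0 [[341.7, 352.8], [239.4, 432.7], [232.2, 438.3]]
s8 2 [[341.4, 351.3], [239.6, 433.2], [232.6, 438.8]]
w8 -2 [[393.1, -142.9], [393.4, 575.7], [393.4, 605.3]]
w8 0 [[393.0, -155.1], [393.4, 571.6], [393.4, 599.9]]
w8 2 [[393.0, -167.5], [393.4, 567.4], [393.4, 594.4]]
```

View pics/c8.png

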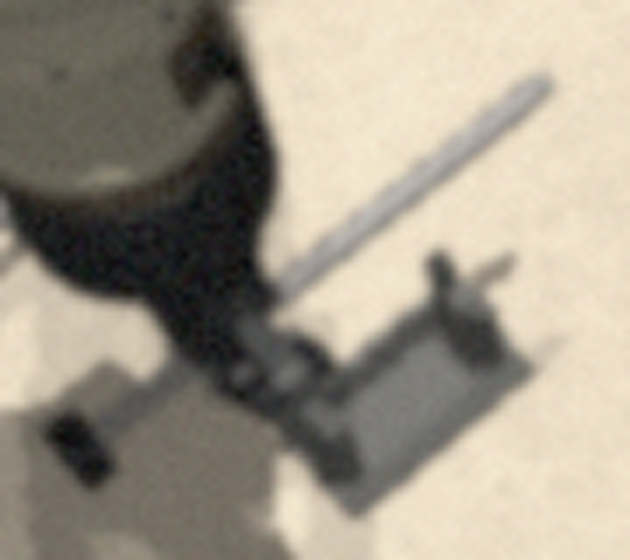

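Run:
```python
from h import *
from bench import ctrl
o=ctrl.get_obs()
p1=[.522,-.17,.13];p2=[.4804,-.027,.10]
row(o["eef_pos"],o["tcp_rot"],p1,Rdown(-11.32));row(p1,Rdown(-11.32),p2,Rdown(-11.32))
```

```text
row [ 0.0034 -0.0004 -0.0002] [-0.0223  0.5237 -0.264 ] rows>= 2.9
row [0. 0. 0.] [ 0.12    0.5282 -0.2754] rows>= 3.0
```

>>> {"fn": "apply_moves", "kwargs": {"steps": [[0.001, 0, 0, -0.02, 0.07, -0.035, 1], [0.002, 0, 0, -0.02, 0.2, -0.1, 1], [0.0034, 0, 0, -0.02, 0.33, -0.166, 1], [0.0034, 0, 0, -0.02, 0.46, -0.232, 1], [0.0034, 0, 0, -0.02, 0.524, -0.264, 1], [0.0034, 0, 0, -0.02, 0.524, -0.264, 1]]}}

```text
t: 10.9
eef_pos: [0.5217, -0.1683, 0.1293]
tcp_rot: [[-0.003, 0.194, 0.981], [0.002, 0.981, -0.194], [-1.0, 0.001, -0.003]]
contact_force: [1.0, -0.2, -1.2]
finger_gap: 0.0081
```

>>> {"fn": "apply_moves", "kwargs": {"steps": [[0, 0, 0, 0.01, 0.07, -0.035, 1], [0, 0, 0, 0.04, 0.2, -0.1, 1], [0, 0, 0, 0.07, 0.33, -0.17, 1], [0, 0, 0, 0.1, 0.45, -0.235, 1], [0, 0, 0, 0.12, 0.528, -0.275, 1], [0, 0, 0, 0.12, 0.528, -0.275, 1], [0, 0, 0, 0.12, 0.528, -0.275, 1], [0, 0, 0, 0.12, 0.528, -0.275, 1]]}}

```text
t: 11.7
eef_pos: [0.4825, -0.0292, 0.1012]
tcp_rot: [[0.001, 0.198, 0.98], [-0.001, 0.98, -0.198], [-1.0, -0.001, 0.001]]
contact_force: [0.0, 0.8, -1.9]
finger_gap: 0.0083
```

Run:
```python
from h import *
go([.4804,-.027,.0571],-11.32)
```

```text
row [-0.0002  0.0002  0.0001] [ 0.1764  0.0072 -0.0102] rows>= 0.9
```

>>> {"fn": "apply_moves", "kwargs": {"steps": [[0, 0, 0, 0.06, 0, -0.01, 1], [0, 0, 0, 0.12, 0, -0.01, 1], [0, 0, 0, 0.176, 0, -0.01, 1], [0, 0, 0, 0.176, 0, -0.01, 1], [0, 0, 0, 0.176, 0, -0.01, 1], [0, 0, 0, 0.176, 0, -0.01, 1]]}}

```text
t: 12.3
eef_pos: [0.4801, -0.028, 0.0578]
tcp_rot: [[0.002, 0.197, 0.98], [-0.001, 0.98, -0.197], [-1.0, -0.0, 0.002]]
contact_force: [-0.5, -0.4, -0.9]
finger_gap: 0.0081
```

```bash
cat > dp.py <<'E'
from h import *
from bench import ctrl
o=ctrl.get_obs();a=-.1976;d=o["eef_pos"][:2]-[.5935,.1815]
print("t",o["t"],"disp x,y",(d@[np.cos(a),np.sin(a)]).round(4),(d@[-np.sin(a),np.cos(a)]).round(4),"z",o["eef_pos"][2].round(4),"F",o["contact_force"].round(1),"jaw",np.degrees(np.arctan2(o["tcp_rot"][1,2],o["tcp_rot"][0,2])).round(2),"tilt",o["tcp_rot"][:2,0].round(4),"gap",round(o["finger_gap"],4))
E
python3 dp.py; python3 shot.py s9 scene; python3 dp.py;python3 shot.py t9 top;python3 dp.py; python3 rodchk.py s9 t9 .0464
python3 - <<'E'
from h import *
for n,(a,b,c,d) in dict(s9=(100,250,160,290),t9=(160,260,180,300)).items():
    p,o=pickle.load(open(f"pics/{n}.pkl","rb"))
    i=np.clip(p["color"][a:b,c:d,::-1].astype(float)*1.2,0,255).astype(np.uint8)
    cv2.imwrite(f"pics/c{n}.png",cv2.resize(i,None,fx=6 if n=='t9' else 4,fy=6 if n=='t9' else 4,interpolation=cv2.INTER_CUBIC))
E
```

```text
t 12.3 disp x,y -0.0701 -0.2277 z 0.0578 F [-0.5 -0.4 -0.9] jaw -11.36 tilt [ 0.0019 -0.0007] gap 0.0081
12.3 [ 0.48007913 -0.02800965  0.05784162] [-0.5 -0.4 -0.9] 0.008127840654301003
t 12.35 disp x,y -0.0702 -0.2276 z 0.0578 F [ 0.4 -0.2 -1.8] jaw -11.35 tilt [ 0.0019 -0.0007] gap 0.0081
12.35 [ 0.48000294 -0.02786607  0.05783591] [ 0.4 -0.2 -1.8] 0.008149012538359725
t 12.4 disp x,y -0.0703 -0.2275 z 0.0577 F [-0.2  0.  -2. ] jaw -11.35 tilt [ 0.0018 -0.0006] gap 0.0083
s9 -2 [[410.0, 238.1], [329.5, 292.1], [323.9, 295.9]]
s9 0 [[410.1, 236.4], [329.6, 292.7], [324.0, 296.6]]
s9 2 [[410.1, 234.7], [329.7, 293.2], [324.2, 297.2]]
t9 -2 [[344.4, 333.7], [448.2, 357.3], [455.1, 358.8]]
t9 0 [[344.0, 333.6], [448.2, 357.3], [455.0, 358.8]]
t9 2 [[343.7, 333.5], [448.1, 357.3], [454.9, 358.8]]
```

View pics/cs9.png

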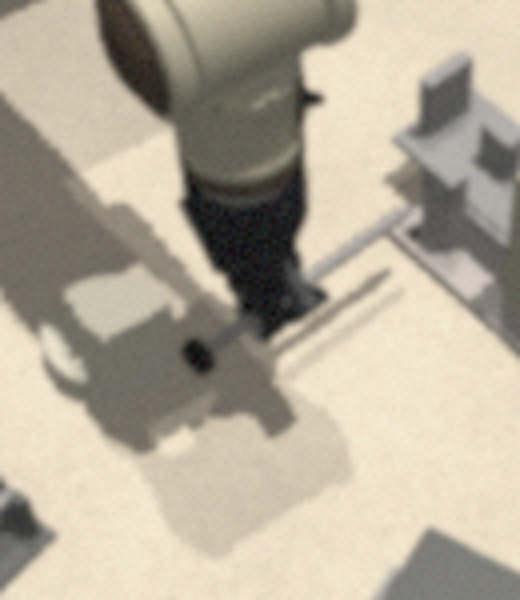

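View pics/ct9.png

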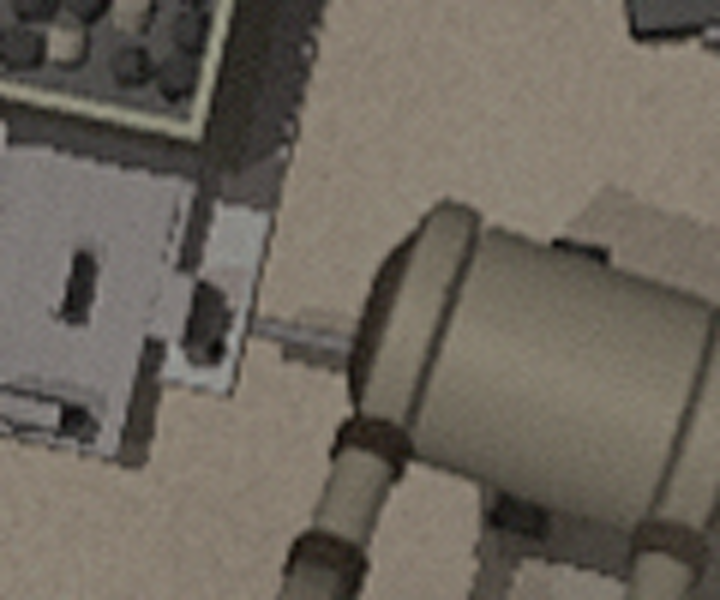

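```bash
cat > ov.py <<'E'
import sys
from h import *
n=sys.argv[1];a,b,c_,d=map(int,sys.argv[2:6]);k=int(sys.argv[6]);s=float(sys.argv[7])
p,o=pickle.load(open(f"pics/{n}.pkl","rb"));c=cam(p,o)
i=np.clip(p["color"][a:b,c_:d,::-1].astype(float)*1.2,0,255).astype(np.uint8)
i=cv2.resize(i,None,fx=k,fy=k,interpolation=cv2.INTER_CUBIC)
def P(X):return ((proj(c,X)-[c_,a]+.5)*k-.5)
yaw=-.1976;R=np.array([[np.cos(yaw),-np.sin(yaw)],[np.sin(yaw),np.cos(yaw)]])
def D(x,y,z):q=R@[x/1000,y/1000]+[.5935,.1815];return [*q,z/1000]
def line(A,col):
    q=np.round(P(np.array(A))).astype(int);cv2.polylines(i,[q.reshape(-1,1,2)],False,col,1)
for y0 in(-63,47):
    for z in(90,):line([D(-85,y0,z),D(-55,y0,z),D(-55,y0+16,z),D(-85,y0+16,z),D(-85,y0,z)],(0,255,0))
line([D(-85,-63,10),D(-85,-63,90)],(0,255,0));line([D(-55,-63,10),D(-55,-63,90)],(0,255,0))
th=np.linspace(0,2*np.pi,20);line([D(-70+6.5*np.cos(t),-63,75+6.5*np.sin(t)) for t in th],(255,0,255))
line([D(-105,-80,10),D(165,-80,10)],(255,255,0))
Rt=np.array(o["tcp_rot"]);g=o["eef_pos"]-Rt[:,0]*.0179;dd=Rt[:,1]
for off in(-.005,.005):
    u=np.cross(dd,c[3]-g);u/=np.linalg.norm(u)
    line([g-dd*s+u*off,g+dd*(.177-s)+u*off],(0,0,255))
line([g+dd*(.185-s)-u*.003,g+dd*(.185-s)+u*.003],(0,0,255))
cv2.imwrite(f"pics/ov_{n}_{a}.png",i)
E
python3 ov.py s9 130 200 200 290 8 .0464; python3 ov.py t9 185 240 195 290 8 .0464
```

```text
(no output)
```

View pics/ov_s9_130.png

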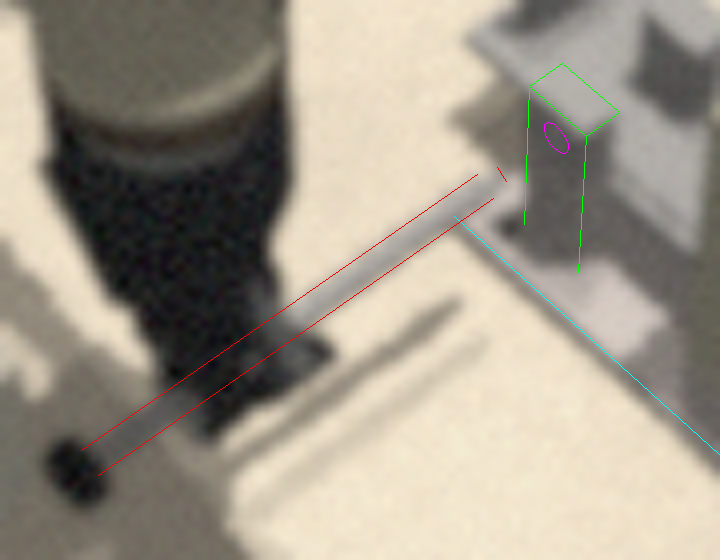

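View pics/ov_t9_185.png

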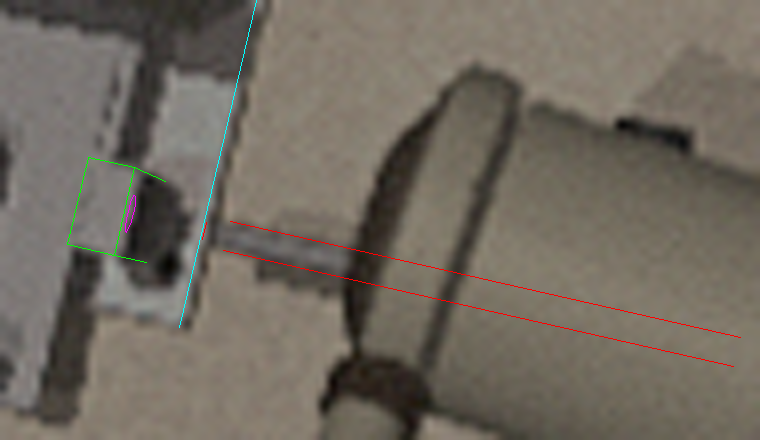

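>>> {"fn": "apply_moves", "kwargs": {"steps": [[0, 0, 0, 0, 0.02, 0, 1], [0, 0, 0, 0, 0.04, 0, 1], [0, 0, 0, 0, 0.06, 0, 1], [0, 0, 0, 0, 0.08, 0, 1], [0, 0, 0, 0, 0.08, 0, 1], [0, 0, 0, 0, 0.08, 0, 1]]}}

```text
t: 13.0
eef_pos: [0.4829, -0.0075, 0.0568]
tcp_rot: [[-0.0, 0.196, 0.981], [-0.0, 0.981, -0.196], [-1.0, -0.0, -0.0]]
contact_force: [0.1, 0.5, -1.2]
finger_gap: 0.0082
```

```bash
python3 dp.py; python3 shot.py s10 scene; python3 shot.py w10;python3 ov.py s10 130 200 200 290 8 .0464
```

```text
t 13.0 disp x,y -0.0713 -0.207 z 0.0568 F [ 0.1  0.5 -1.2] jaw -11.3 tilt [-0.0001 -0.0001] gap 0.0082
13.0 [ 0.48293217 -0.0074523   0.05676285] [ 0.1  0.5 -1.2] 0.008227349589103202
13.05 [ 0.48292453 -0.00761686  0.05676165] [ 0.5  0.2 -0.8] 0.008453019590956134
```

View pics/ov_s10_130.png

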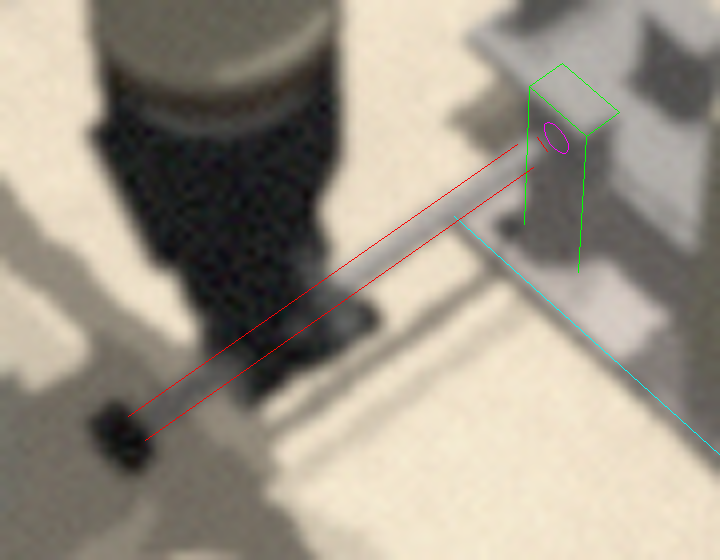

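View pics/w10.png

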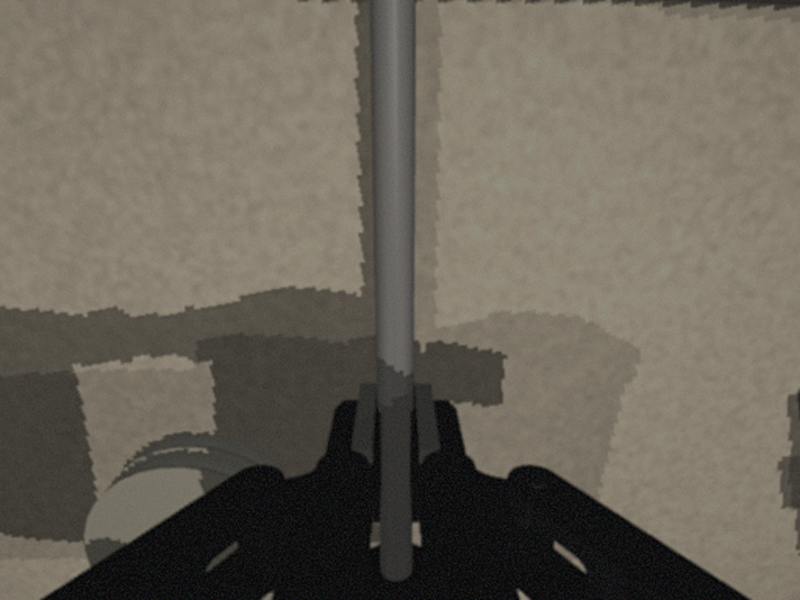

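>>> {"fn": "apply_moves", "kwargs": {"steps": [[0, 0, 0, -0.003, 0, 0.003, 1], [0, 0, 0, -0.003, 0, 0.003, 1], [0, 0, 0, -0.003, 0, 0.003, 1]]}}

```text
t: 13.4
eef_pos: [0.4837, -0.0079, 0.0576]
tcp_rot: [[0.0, 0.197, 0.98], [-0.0, 0.98, -0.197], [-1.0, -0.0, 0.0]]
contact_force: [0.7, 0.3, -1.8]
finger_gap: 0.008
```

```bash
python3 dp.py
```

```text
t 13.4 disp x,y -0.0704 -0.2073 z 0.0576 F [ 0.7  0.3 -1.8] jaw -11.34 tilt [ 0.0001 -0.    ] gap 0.008
```

Now forward slowly, checking force.

>>> {"fn": "apply_moves", "kwargs": {"steps": [[0, 0, 0, 0, 0.01, 0.001, 1], [0, 0, 0, 0, 0.02, 0.001, 1], [0, 0, 0, 0, 0.03, 0.001, 1], [0, 0, 0, 0, 0.04, 0.001, 1]]}}

```text
t: 13.8
eef_pos: [0.4859, 0.0023, 0.0575]
tcp_rot: [[-0.0, 0.196, 0.981], [0.0, 0.981, -0.196], [-1.0, 0.0, -0.0]]
contact_force: [0.4, -0.3, -1.2]
finger_gap: 0.0083
```

```bash
python3 dp.py
```

```text
t 13.8 disp x,y -0.0703 -0.1969 z 0.0575 F [ 0.4 -0.3 -1.2] jaw -11.32 tilt [-0.0001  0.0001] gap 0.0083
```

>>> {"fn": "apply_moves", "kwargs": {"steps": [[0, 0, 0, 0, 0.01, 0.001, 1], [0, 0, 0, 0, 0.02, 0.001, 1], [0, 0, 0, 0, 0.03, 0.001, 1], [0, 0, 0, 0, 0.04, 0.001, 1]]}}

```text
t: 14.2
eef_pos: [0.4881, 0.0119, 0.0576]
tcp_rot: [[-0.0, 0.196, 0.981], [0.0, 0.981, -0.196], [-1.0, 0.0, -0.0]]
contact_force: [-0.5, -0.6, -1.0]
finger_gap: 0.008
```

```bash
python3 dp.py; python3 shot.py s11 scene;python3 ov.py s11 130 200 200 290 8 .0464
```

```text
t 14.2 disp x,y -0.07 -0.187 z 0.0576 F [-0.5 -0.6 -1. ] jaw -11.33 tilt [-0.  0.] gap 0.008
14.2 [0.48812943 0.01191128 0.05755493] [-0.5 -0.6 -1. ] 0.008005591968798445
```

View pics/ov_s11_130.png

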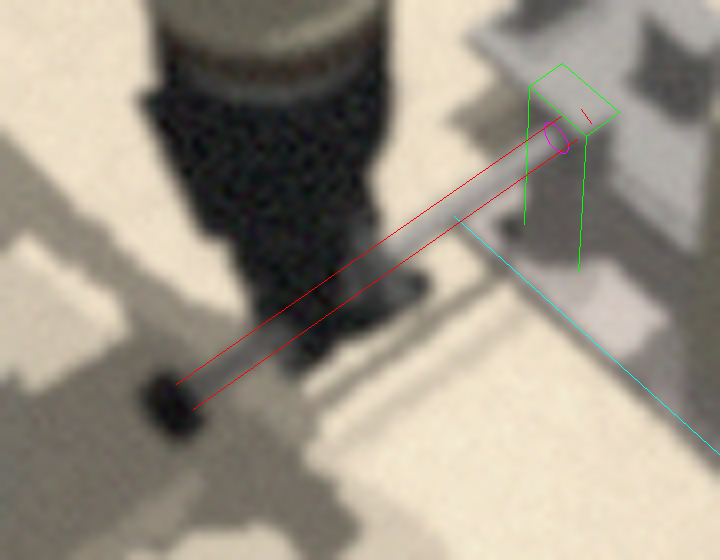

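>>> {"fn": "apply_moves", "kwargs": {"steps": [[0, 0, 0, 0, 0.012, 0, 1], [0, 0, 0, 0, 0.024, 0, 1], [0, 0, 0, 0, 0.036, 0, 1], [0, 0, 0, 0, 0.048, 0, 1], [0, 0, 0, 0, 0.06, 0, 1], [0, 0, 0, 0, 0.072, 0, 1], [0, 0, 0, 0, 0.084, 0, 1], [0, 0, 0, 0, 0.096, 0, 1], [0, 0, 0, 0, 0.108, 0, 1], [0, 0, 0, 0, 0.12, 0, 1], [0, 0, 0, 0, 0.132, 0, 1]]}}

```text
t: 15.35
eef_pos: [0.4946, 0.0443, 0.0576]
tcp_rot: [[-0.0, 0.196, 0.981], [-0.0, 0.981, -0.196], [-1.0, -0.0, -0.0]]
contact_force: [-0.4, -0.4, -1.0]
finger_gap: 0.0083
```

```bash
python3 dp.py
```

```text
t 15.35 disp x,y -0.07 -0.1539 z 0.0576 F [-0.4 -0.4 -1. ] jaw -11.33 tilt [-0. -0.] gap 0.0083
```

>>> {"fn": "apply_moves", "kwargs": {"steps": [[0, 0, 0, 0, 0.008, 0, 1], [0, 0, 0, 0, 0.016, 0, 1], [0, 0, 0, 0, 0.024, 0, 1], [0, 0, 0, 0, 0.032, 0, 1], [0, 0, 0, 0, 0.04, 0, 1], [0, 0, 0, 0, 0.048, 0, 1], [0, 0, 0, 0, 0.056, 0, 1]]}}

```text
t: 16.05
eef_pos: [0.4973, 0.0579, 0.0575]
tcp_rot: [[-0.0, 0.196, 0.981], [-0.0, 0.981, -0.196], [-1.0, -0.0, -0.0]]
contact_force: [0.1, 0.7, -1.9]
finger_gap: 0.008
```

```bash
python3 dp.py
```

```text
t 16.05 disp x,y -0.07 -0.14 z 0.0575 F [ 0.1  0.7 -1.9] jaw -11.33 tilt [-0. -0.] gap 0.008
```

>>> {"fn": "apply_moves", "kwargs": {"steps": [[0, 0, 0, 0, 0.01, 0, 1], [0, 0, 0, 0, 0.02, 0, 1], [0, 0, 0, 0, 0.03, 0, 1], [0, 0, 0, 0, 0.04, 0, 1], [0, 0, 0, 0, 0.05, 0, 1], [0, 0, 0, 0, 0.06, 0, 1]]}}

```text
t: 16.65
eef_pos: [0.5003, 0.0727, 0.0575]
tcp_rot: [[0.0, 0.196, 0.981], [-0.0, 0.981, -0.196], [-1.0, -0.0, 0.0]]
contact_force: [-1.2, 0.3, -1.9]
finger_gap: 0.008
```

```bash
python3 dp.py;  python3 shot.py w12
```

```text
t 16.65 disp x,y -0.07 -0.125 z 0.0575 F [-1.2  0.3 -1.9] jaw -11.33 tilt [ 0. -0.] gap 0.008
16.65 [0.50032786 0.07270113 0.05754577] [-1.2  0.3 -1.9] 0.007965289590756368
```

View pics/w12.png

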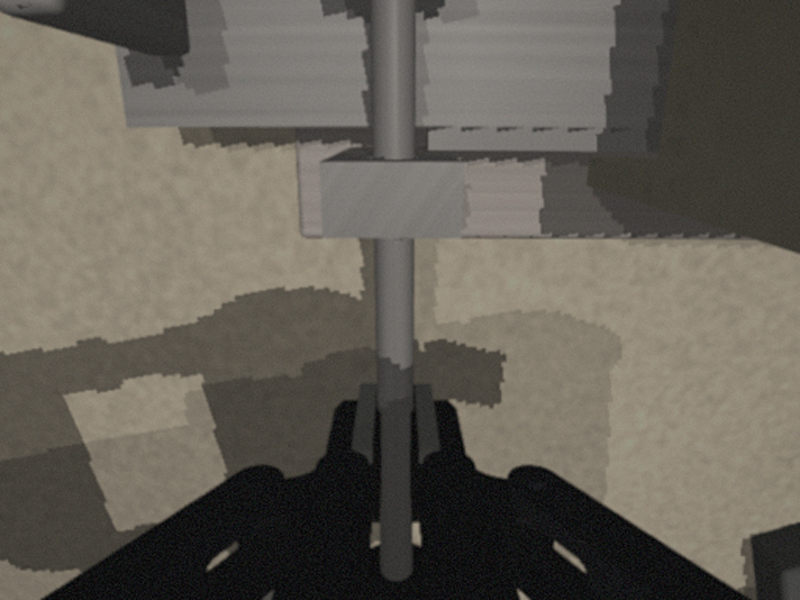

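>>> {"fn": "apply_moves", "kwargs": {"steps": [[0, 0, 0, 0, 0.012, 0, 1], [0, 0, 0, 0, 0.024, 0, 1], [0, 0, 0, 0, 0.036, 0, 1], [0, 0, 0, 0, 0.048, 0, 1], [0, 0, 0, 0, 0.06, 0, 1], [0, 0, 0, 0, 0.072, 0, 1], [0, 0, 0, 0, 0.084, 0, 1], [0, 0, 0, 0, 0.096, 0, 1], [0, 0, 0, 0, 0.108, 0, 1]]}}

```text
t: 17.6
eef_pos: [0.5056, 0.0992, 0.0575]
tcp_rot: [[-0.0, 0.196, 0.981], [0.0, 0.981, -0.196], [-1.0, 0.0, -0.0]]
contact_force: [-0.4, 0.1, -2.1]
finger_gap: 0.0083
```

```bash
python3 dp.py;  python3 shot.py w13
```

```text
t 17.6 disp x,y -0.07 -0.0979 z 0.0575 F [-0.4  0.1 -2.1] jaw -11.33 tilt [-0.  0.] gap 0.0083
17.6 [0.5056268  0.09922472 0.05754243] [-0.4  0.1 -2.1] 0.008301620595861627
```

View pics/w13.png

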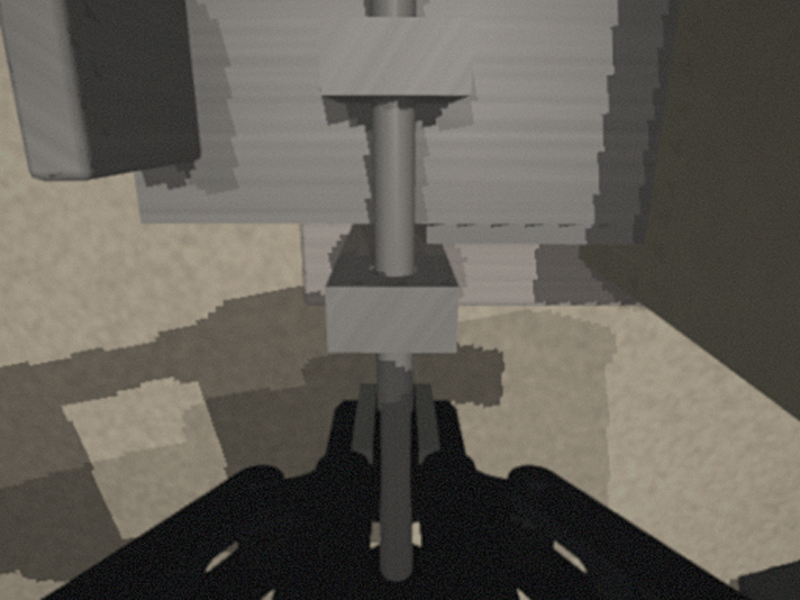

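>>> {"fn": "apply_moves", "kwargs": {"steps": [[0, 0, 0, 0, 0.01, 0, 1], [0, 0, 0, 0, 0.02, 0, 1], [0, 0, 0, 0, 0.03, 0, 1], [0, 0, 0, 0, 0.04, 0, 1], [0, 0, 0, 0, 0.05, 0, 1], [0, 0, 0, 0, 0.06, 0, 1], [0, 0, 0, 0, 0.068, 0, 1], [0, 0, 0, 0, 0.068, 0, 1]]}}

```text
t: 18.45
eef_pos: [0.509, 0.1159, 0.0576]
tcp_rot: [[0.0, 0.196, 0.981], [0.0, 0.981, -0.196], [-1.0, 0.0, 0.0]]
contact_force: [-0.5, -0.3, -1.4]
finger_gap: 0.008
```

```bash
python3 dp.py;  python3 shot.py w14; python3 shot.py s14 scene
```

```text
t 18.45 disp x,y -0.07 -0.0809 z 0.0576 F [-0.5 -0.3 -1.4] jaw -11.31 tilt [0. 0.] gap 0.008
18.45 [0.50896774 0.11588064 0.05755061] [-0.5 -0.3 -1.4] 0.007969492876890404
18.5 [0.50893139 0.11575471 0.0575535 ] [ 0.1  0.1 -0.9] 0.008146623888813369
```

View pics/w14.png

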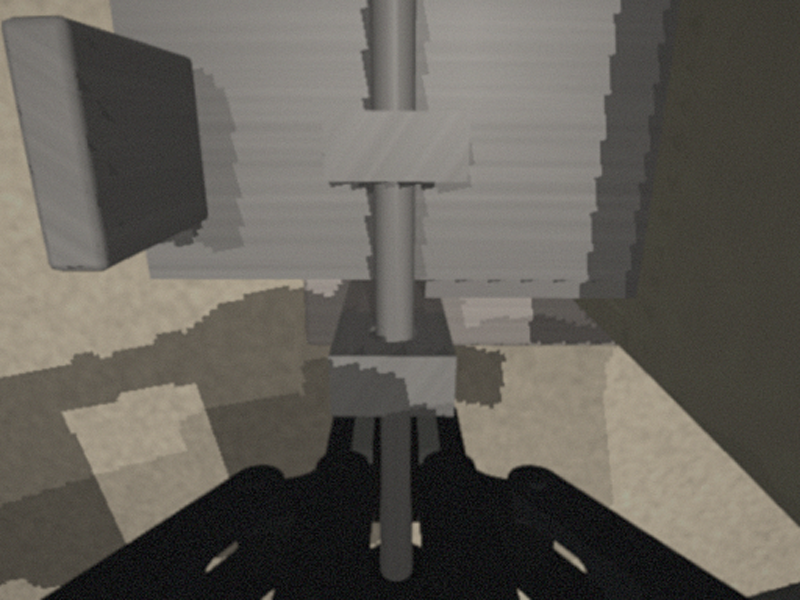

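View pics/s14.png

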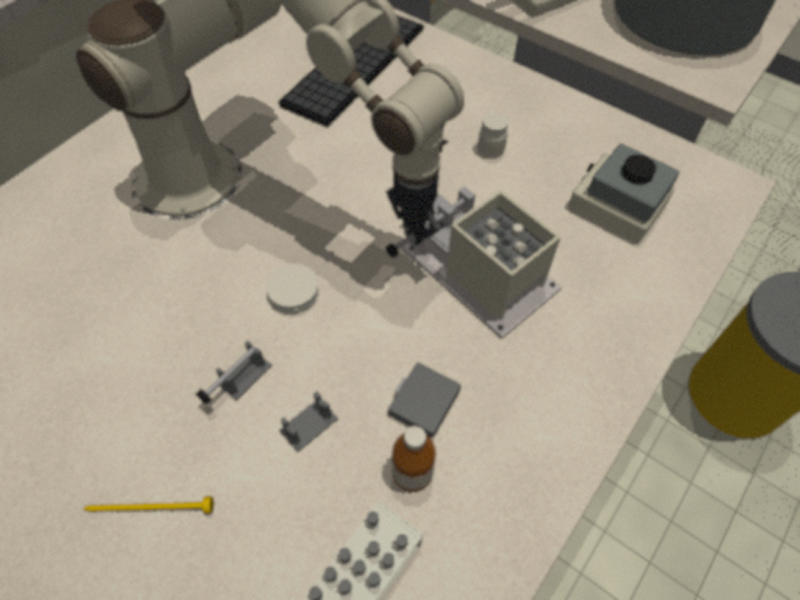

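>>> {"fn": "apply_moves", "kwargs": {"steps": [[0, 0, 0, 0, 0, 0, 0.85], [0, 0, 0, 0, 0, 0, 0.7], [0, 0, 0, 0, 0, 0, 0.6], [0, 0, 0, 0, 0, 0, 0.5], [0, 0, 0, -0.08, 0, 0, 0.5], [0, 0, 0, -0.2, 0, 0, 0.5], [0, 0, 0, -0.24, 0, 0, 0.5], [0, 0, 0, -0.24, 0, 0, 0.5]]}}

```text
t: 19.35
eef_pos: [0.5105, 0.1156, 0.1193]
tcp_rot: [[0.004, 0.196, 0.981], [-0.0, 0.981, -0.196], [-1.0, 0.001, 0.004]]
contact_force: [0.0, -0.6, 0.0]
finger_gap: 0.0427
```

```bash
python3 dp.py;  python3 shot.py w15
```

```text
t 19.35 disp x,y -0.0685 -0.0809 z 0.1193 F [ 0.  -0.6  0. ] jaw -11.33 tilt [ 0.0043 -0.    ] gap 0.0427
19.35 [0.51047426 0.1156374  0.11930157] [ 0.  -0.6  0. ] 0.042669500559587535
```

View pics/w15.png

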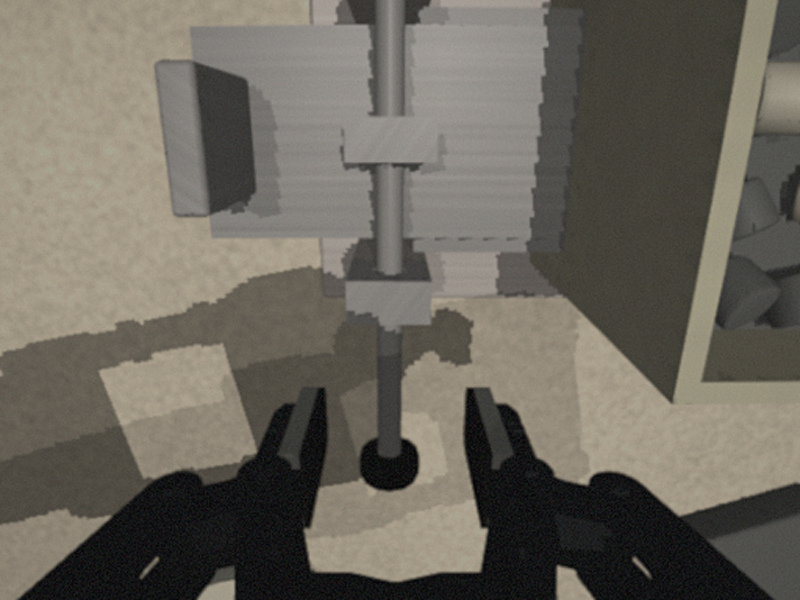

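>>> {"fn": "apply_moves", "kwargs": {"steps": [[0, 0, 0, 0, -0.08, 0, 0.6], [0, 0, 0, 0, -0.2, 0, 0.8], [0, 0, 0, 0, -0.34, 0, 1], [0, 0, 0, 0, -0.34, 0, 1], [0, 0, 0, 0, -0.34, 0, 1], [0, 0, 0, 0, -0.34, 0, 1], [0, 0, 0, 0, -0.34, 0, 1]], "newtons": 30}}

```text
t: 20.1
eef_pos: [0.492, 0.0332, 0.117]
tcp_rot: [[-0.001, 0.195, 0.981], [0.0, 0.981, -0.195], [-1.0, 0.0, -0.001]]
contact_force: [0.1, -0.2, -0.4]
finger_gap: 0.0001
```

```bash
python3 dp.py;  python3 shot.py w16
```

```text
t 20.1 disp x,y -0.0704 -0.1653 z 0.117 F [ 0.1 -0.2 -0.4] jaw -11.26 tilt [-0.0008  0.0003] gap 0.0001
20.1 [0.49201606 0.0331882  0.11704146] [ 0.1 -0.2 -0.4] 8.59935297464893e-05
```

View pics/w16.png

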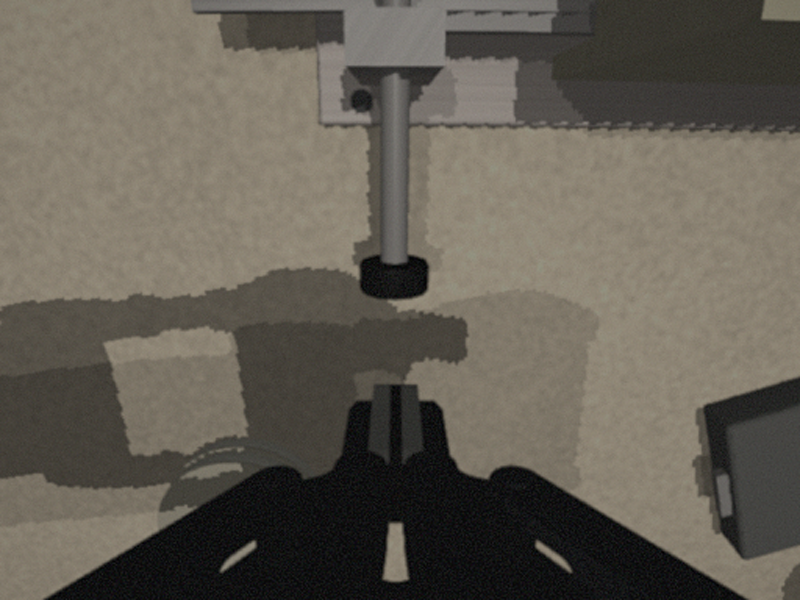

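Run:
```python
from h import *
p,o=pickle.load(open("pics/w16.pkl","rb"));c=cam(p,o);a=-.1976
for px,z in[((394,297),.075),((394,297),.062),((394,258),.085),((395,263),.08)]:
    X=onz(c,(np.array(px)+.5)*.64-.5,z);d=X[:2]-[.5935,.1815];print(px,z,d@[np.cos(a),np.sin(a)],d@[-np.sin(a),np.cos(a)])
```

```text
(394, 297) 0.075 -0.07034464854817177 -0.14159401620449408
(394, 297) 0.062 -0.07036837434684061 -0.14589230244050613
(394, 258) 0.085 -0.07034188245509948 -0.1240294873050426
(395, 263) 0.08 -0.06999124272233159 -0.12711348177624301
```

>>> {"fn": "apply_moves", "kwargs": {"steps": [[0, 0, 0, 0.08, 0, 0, 1], [0, 0, 0, 0.16, 0, 0, 1], [0, 0, 0, 0.215, 0, 0, 1], [0, 0, 0, 0.215, 0, 0, 1], [0, 0, 0, 0.215, 0.02, 0, 1], [0, 0, 0, 0.215, 0.03, 0, 1]]}}

```text
t: 20.75
eef_pos: [0.4947, 0.04, 0.0649]
tcp_rot: [[0.002, 0.196, 0.981], [-0.0, 0.981, -0.196], [-1.0, 0.0, 0.002]]
contact_force: [0.4, -0.1, 0.3]
finger_gap: 0.0001
```

```bash
python3 dp.py;  python3 shot.py w17
```

```text
t 20.75 disp x,y -0.0691 -0.1581 z 0.0649 F [ 0.4 -0.1  0.3] jaw -11.32 tilt [ 0.002  -0.0002] gap 0.0001
20.75 [0.49471676 0.04003748 0.06487032] [ 0.4 -0.1  0.3] 0.00012746875655337905
```

View pics/w17.png

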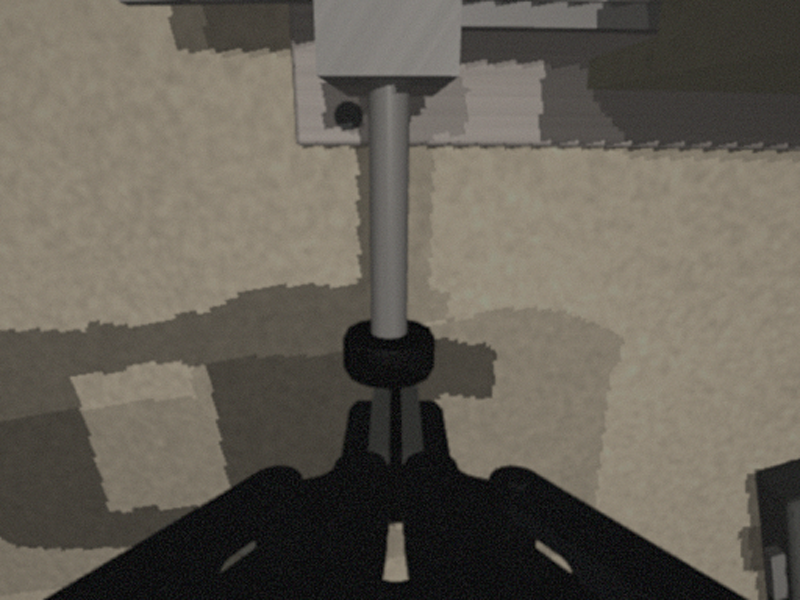

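>>> {"fn": "apply_moves", "kwargs": {"steps": [[0, 0, 0, 0, 0.012, 0, 1], [0, 0, 0, 0, 0.024, 0, 1], [0, 0, 0, 0, 0.036, 0, 1], [0, 0, 0, 0, 0.05, 0, 1], [0, 0, 0, 0, 0.065, 0, 1], [0, 0, 0, 0, 0.08, 0, 1]]}}

```text
t: 21.4
eef_pos: [0.4978, 0.0595, 0.0639]
tcp_rot: [[0.0, 0.197, 0.981], [-0.0, 0.981, -0.197], [-1.0, -0.0, 0.0]]
contact_force: [0.4, -1.2, 0.3]
finger_gap: 0.0001
```

```bash
python3 dp.py;  python3 shot.py w18
```

```text
t 21.4 disp x,y -0.0699 -0.1385 z 0.0639 F [ 0.4 -1.2  0.3] jaw -11.33 tilt [ 0.0001 -0.0002] gap 0.0001
21.4 [0.49776754 0.05946509 0.06387769] [ 0.4 -1.2  0.3] 0.00012356975108414745
```

View pics/w18.png

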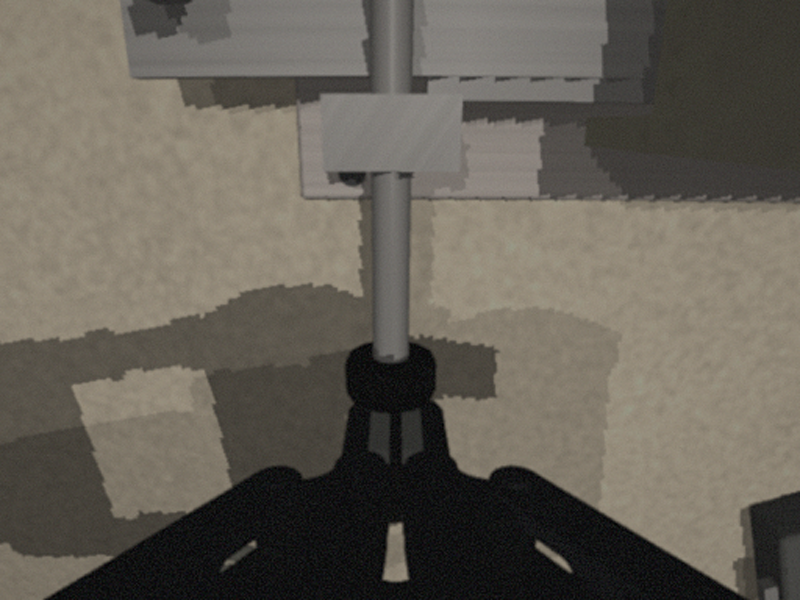

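Pushing smoothly at about 1 N. Continuing.

>>> {"fn": "apply_moves", "kwargs": {"steps": [[0, 0, 0, 0, 0.015, 0, 1], [0, 0, 0, 0, 0.03, 0, 1], [0, 0, 0, 0, 0.045, 0, 1], [0, 0, 0, 0, 0.06, 0, 1], [0, 0, 0, 0, 0.075, 0, 1], [0, 0, 0, 0, 0.09, 0, 1], [0, 0, 0, 0, 0.105, 0, 1], [0, 0, 0, 0, 0.12, 0, 1], [0, 0, 0, 0, 0.132, 0, 1], [0, 0, 0, 0, 0.144, 0, 1]]}}

```text
t: 22.45
eef_pos: [0.5048, 0.0948, 0.0638]
tcp_rot: [[0.0, 0.196, 0.981], [-0.0, 0.981, -0.196], [-1.0, -0.0, 0.0]]
contact_force: [-0.1, -2.3, 1.4]
finger_gap: -0.0001
```

```bash
python3 dp.py;  python3 shot.py w19
```

```text
t 22.45 disp x,y -0.07 -0.1024 z 0.0638 F [-0.1 -2.3  1.4] jaw -11.32 tilt [ 0.     -0.0001] gap -0.0001
22.45 [0.50476489 0.09479858 0.06382606] [-0.1 -2.3  1.4] -0.000130217449928783
```

View pics/w19.png

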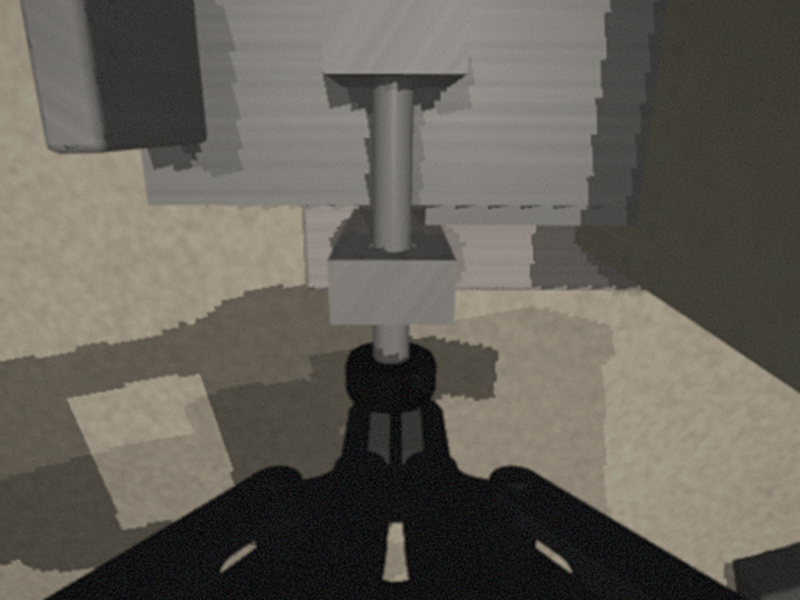

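>>> {"fn": "apply_moves", "kwargs": {"steps": [[0, 0, 0, 0, 0.01, 0, 1], [0, 0, 0, 0, 0.02, 0, 1], [0, 0, 0, 0, 0.03, 0, 1], [0, 0, 0, 0, 0.038, 0, 1], [0, 0, 0, 0, 0.045, 0, 1], [0, 0, 0, 0, 0.05, 0, 1]]}}

```text
t: 23.1
eef_pos: [0.5072, 0.1069, 0.0638]
tcp_rot: [[0.0, 0.196, 0.981], [-0.0, 0.981, -0.196], [-1.0, -0.0, 0.0]]
contact_force: [0.5, -2.1, 1.1]
finger_gap: 0.0003
```

```bash
python3 dp.py
```

```text
t 23.1 disp x,y -0.07 -0.0901 z 0.0638 F [ 0.5 -2.1  1.1] jaw -11.33 tilt [ 0. -0.] gap 0.0003
```

>>> {"fn": "apply_moves", "kwargs": {"steps": [[0, 0, 0, 0, 0.004, 0, 1], [0, 0, 0, 0, 0.008, 0, 1]]}}

```text
t: 23.3
eef_pos: [0.5076, 0.1088, 0.0638]
tcp_rot: [[0.0, 0.197, 0.98], [-0.0, 0.98, -0.197], [-1.0, -0.0, 0.0]]
contact_force: [0.7, -0.6, 0.0]
finger_gap: -0.0003
```

```bash
python3 dp.py;python3 shot.py w20
```

```text
t 23.3 disp x,y -0.07 -0.0881 z 0.0638 F [ 0.7 -0.6  0. ] jaw -11.33 tilt [ 0.0001 -0.    ] gap -0.0003
23.3 [0.50759646 0.10881039 0.06381492] [ 0.7 -0.6  0. ] -0.00031962938884091556
```

View pics/w20.png

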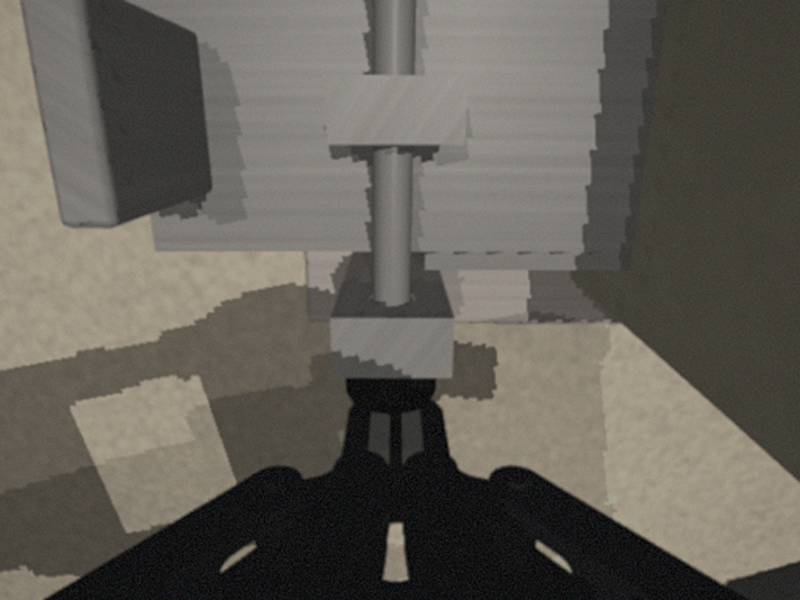

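>>> {"fn": "apply_moves", "kwargs": {"steps": [[0, 0, 0, 0, 0.004, 0, 1], [0, 0, 0, 0, 0.008, 0, 1]]}}

```text
t: 23.55
eef_pos: [0.5079, 0.1103, 0.0638]
tcp_rot: [[-0.0, 0.196, 0.981], [-0.001, 0.981, -0.196], [-1.0, -0.001, -0.0]]
contact_force: [-0.9, -6.4, 2.1]
finger_gap: -0.0003
```

```bash
python3 dp.py
```

```text
t 23.55 disp x,y -0.07 -0.0866 z 0.0638 F [-0.9 -6.4  2.1] jaw -11.32 tilt [-0.0002 -0.0011] gap -0.0003
```

>>> {"fn": "apply_moves", "kwargs": {"steps": [[0, 0, 0, 0, 0.003, 0, 1], [0, 0, 0, 0, 0.003, 0, 1]]}}

```text
t: 23.75
eef_pos: [0.5079, 0.1103, 0.0638]
tcp_rot: [[-0.001, 0.196, 0.981], [-0.002, 0.981, -0.196], [-1.0, -0.003, -0.0]]
contact_force: [-1.5, -7.4, 2.3]
finger_gap: -0.0002
```

```bash
python3 dp.py
```

```text
t 23.75 disp x,y -0.0699 -0.0866 z 0.0638 F [-1.5 -7.4  2.3] jaw -11.3 tilt [-0.0009 -0.0025] gap -0.0002
```

>>> {"fn": "apply_moves", "kwargs": {"steps": [[0, 0, 0, 0, -0.02, 0, 1], [0, 0, 0, 0, -0.06, 0, 1], [0, 0, 0, 0, -0.1, 0, 1], [0, 0, 0, 0, -0.12, 0, 1], [0, 0, 0, -0.12, -0.12, 0, 1], [0, 0, 0, -0.28, -0.12, 0, 1], [0, 0, 0, -0.4, -0.12, 0, 1], [0, 0, 0, -0.4, -0.12, 0, 1], [0, 0, 0, -0.4, -0.12, 0, 1]]}}

```text
t: 24.65
eef_pos: [0.5025, 0.0818, 0.1642]
tcp_rot: [[0.001, 0.197, 0.98], [0.0, 0.98, -0.197], [-1.0, 0.0, 0.001]]
contact_force: [-0.3, -0.2, -0.3]
finger_gap: 0.0001
```

```bash
python3 dp.py;python3 shot.py w21;python3 shot.py s21 scene
```

```text
t 24.65 disp x,y -0.0697 -0.1156 z 0.1642 F [-0.3 -0.2 -0.3] jaw -11.35 tilt [0.0014 0.0001] gap 0.0001
24.65 [0.50247011 0.0818202  0.16421742] [-0.3 -0.2 -0.3] 9.644543411955153e-05
24.7 [0.50155545 0.08191438 0.16293821] [-0.2 -0.2  0.3] -0.00024347671196017854
```

View pics/w21.png

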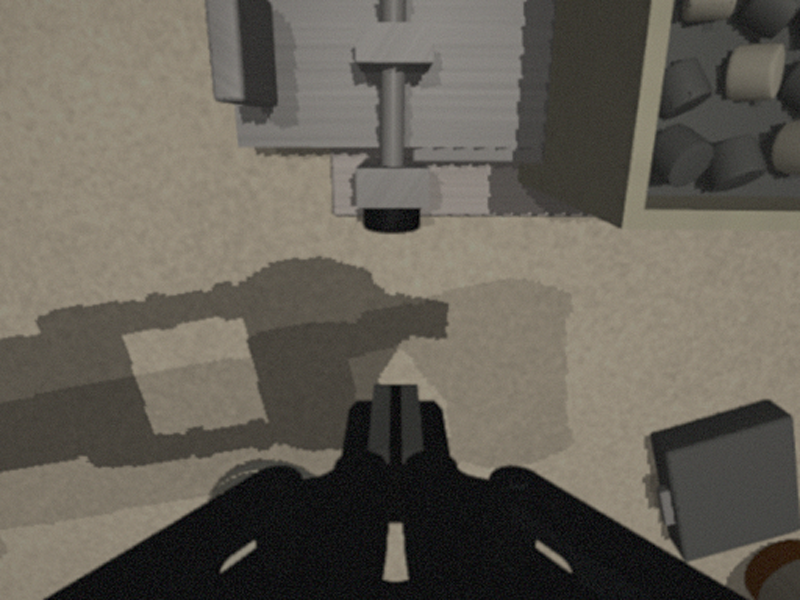

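View pics/s21.png

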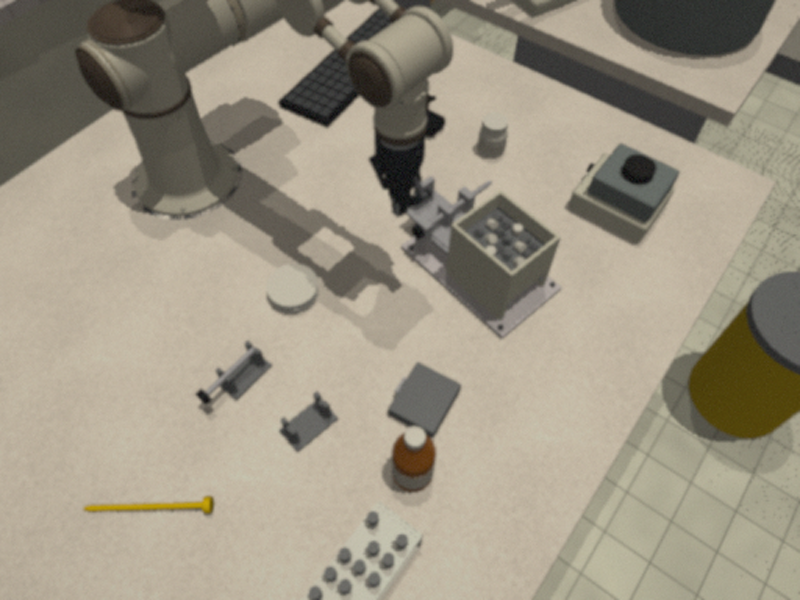

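Run:
```python
from h import *
p,o=pickle.load(open("pics/s21.pkl","rb"));c=cam(p,o);yaw=-.1976;R=np.array([[np.cos(yaw),-np.sin(yaw)],[np.sin(yaw),np.cos(yaw)]])
for y in(.122,.112):print(y,(proj(c,[*(R@[-.07,y]+[.5935,.1815]),.074])+.5)/.64-.5)
p,o=pickle.load(open("pics/w21.pkl","rb"))
i=np.clip(p["color"][95:155,205:295,::-1].astype(float)*1.6,0,255).astype(np.uint8)
cv2.imwrite("pics/c21.png",cv2.resize(i,None,fx=8,fy=8,interpolation=cv2.INTER_CUBIC))
```

```text
0.122 [[490.90251259 180.70646447]]
0.112 [[487.30520732 183.22525988]]
```

View pics/c21.png

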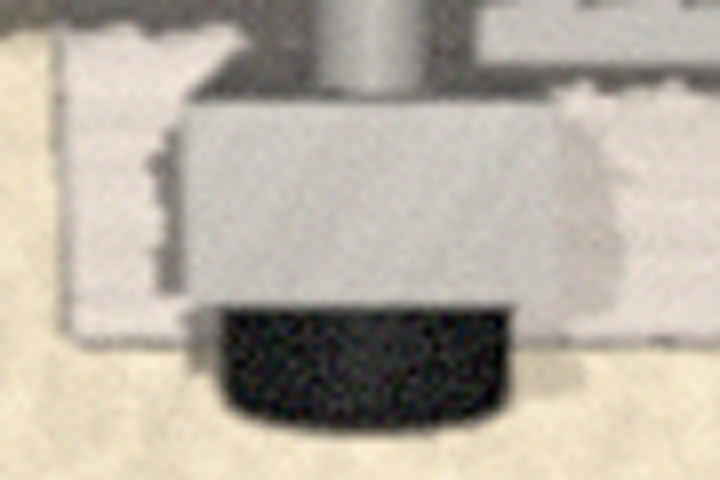

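The head sits flush against the block and the tip is where a fully home rod should put it. Handing in.

```bash
python3 -c "
from bench import ctrl
print(ctrl.close_job())"
```

```text
the job is handed in; nothing more can be done
None
```

I pulled the gate open, let go of it, and locked it with the longer rod. I threaded the rod from the rods' side through block, lug and block. The job was handed in at about 25 s, with the robot clear of everything.

**Gate:** its opening measured 44.8 mm after release, against the 45 mm target. The rod then passed through both blocks and the lug with no contact force above about 1 N.

**Rod:** I let go of it once it was threaded and pushed its head home with closed fingers. It moved under about 2 N and stopped against the block at about 7.5 N. The finger position at that stop was within 1 mm of the predicted one.

**Last pictures:**
- The black head is flush on the right-hand block with no visible gap.
- The tip sticks out beyond the left-hand block, within about 2 pixels of the predicted fully home position.
- The shorter rod, the yellow look-alike and the other things on the bench look unmoved.

**Disagreement:** before insertion, the scene and top pictures put the rod tip 1–2.5 mm off the wrist-camera estimate, about their calibration error. I raised the rod about 0.8 mm and it went in freely.

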